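# Pack underglaze jars into their travel case and hasp it shut

## Robot

A 6-joint arm with a two-finger parallel gripper is mounted at the origin on the work surface. World frame = base frame: x ahead of the robot, y to its left, z up, the work surface at z = 0. Lengths are in m, angles in rad, forces in N, time in s.
With the tool pointing down it reaches from about 0.375 to 0.9 m from the base axis. Payload 3.1 kg.
Tool frame: the origin (TCP) lies at the very end of the fingers, on their centre line; the grasp point (between the pads) lies 19 mm behind it; z points along the fingers, y is the line along which they close (so a half turn about z gives the same grasp; the last joint's range is limited). The gripper opens to 85 mm and grips with 20 to 120 N. Pads are 22 mm wide; open, the fingers measure 114 mm over their backs; the gripper's body (76 mm by 85 mm) begins 54 mm behind the grasp point. The pads swing forward as they close: fully open they stand 13 mm farther back than shut.
Start: joints at [-1.351, 0.527, 1.433, -0, 1.181, -0.178], TCP at [0.243, -0.576, 0.21] pointing down, gripper open.
Joint ranges: [-3.08, 3.08], [-0.75, 2.2], [0.22, 2.44], [-1.43, 4.57], [0, 2.65], [-2.85, 2.85]. Speed limits (rad/s): [2.79, 2.79, 3.14, 3.14, 3.14, 3.14].

## Interface

Orientations are given as a unit quaternion [x, y, z, w].
In Python, from workcell import * gives the robot as it stands. The module is installed in compiled form; this text tells all that it offers.
- The arm moves only by the shell command python3 -m crank 'ROWS' [OPENING] [FORCE]. ROWS is JSON, a list of rows, each an object with "delta_pos": the shift along the tool's x, y, z in mm, a list of three; "angular": the turn, a rotation vector about the tool's x, y, z in rad, a list of three. A call has exactly 8 rows; each row is the pose to reach, as a shift and turn from the pose commanded when the call began, along the tool's axes at that moment; what a row does not reach only later rows make up. A row lasts 1/12 s, in which the tool goes at most 41.7 mm and 7.16 degrees, less where a joint would pass 70% of its speed; a pose out of reach is approached as far as the arm can. A call with a gripper value outside its range is refused whole. OPENING is the finger opening in mm, from 0 to 85.4, set as the call begins (- or left out, the last holds). The fingers move at their own pace and stop on an object; FORCE is the grip in N (left out, the last holds). Time passes only in rows, so rows that repeat a pose let the fingers close, or fill a call up. It gives the time, the measured TCP pose, the force, the opening and the grip force at its end, in the units of the state.
- observe(): the state, without advancing time (a new reading comes with each control period).
- camera(name): name is "scene" or "top" or "wrist"; returns a dict with "pixels" (420x560x3 uint8, red, green, blue), "range_z" (420x560 float32, m along the optical axis (not along the pixel's ray), 0 where there is no reading), "fx", "fy", "cx", "cy" (pixels), "extrinsics" (4x4, takes a point from camera to world coordinates). Camera axes: x right, y up, looking along -z (the intrinsics and any distortion apply to the point x, -y, -z); pixel columns grow to the right and rows downward; lengths in m; the calibration is good to about 2 mm. A picture is of the moment at which its call begins.
- sign_off(): hands the job in; it is judged then, once.
Trained networks look in the newest picture that a camera, given by its name, has taken for a name from the list of things; names that differ only in an ending like _2 or _b are one class to them, and where a whole thing is asked for, a point or a joint stands for the part that bears it (a point fixed in the world has none). Each returns a list of dicts, best first, with "conf" (0 to 1); they miss things now and then, are a little off and sometimes report something else, mostly with a low value. They report only what shows in the picture. A call takes as long as a camera call. They do not tell look-alikes from the thing itself.
- outline_of(camera, name): "mask" (420x560 bool, what is visible of it) and "extent" ([left, top, width, height] in pixels, round what is visible of it).
The state is a dict: "t": time; "joints": joint angles; "qvel": joint speeds; "effort": joint torques, N m; "position": TCP position; "eef_rot": TCP orientation; "force": force on the tool from outside, world axes, zero at the start; "ft_torque": the same for the moment, N m; "opening": finger opening in m; "gripper_force": force on a finger pad.
Only numpy, scipy, OpenCV 4.12 (cv2) and the standard library are available. Lean on these libraries where they do the work, as an engineer would, in place of code of your own. Each camera call takes 0.05 s, during which the arm holds its last target. There are 200 camera calls.

## Task

Swing the hasp off the catch of the wooden travel case, open its lid so that it stands upright, and pack every small underglaze jar from the table into it: one jar per lane, upright, pushed along its lane under the cross slat until it is fully home and centred between the two converging rails. When all are home, shut the lid, then swing the hasp back over the catch until it lies flat. Never lift the lid while the hasp is on, and leave the mug and the spool where they stand.

Things in the scene. Friction and masses are not known exactly. Their poses are not given: they have to be found in the camera images.
- case: wooden case, fixed, 156 (x) by 276 mm (y); walls 8 mm thick, rims 56 mm above the table, floor 8 mm thick. Origin: centre of its underside; x points from the hasp side (front wall) to the lid's hinge (back wall), z up. Three lanes along +x, 80 mm apart in y. Its front half (x -70 to +18 mm) is a loading strip without rails, open right across (50 mm from an outer lane's centre line to the side wall)
- strip (a point): middle of the loading strip: case x = -5 mm, y = 0, on the floor's upper face (8 mm above the table); axes as the case. A good spot to set a jar down is here or 80 mm to either side in y, on a lane's centre line; then push it 50 mm along +x
- mouth (a point): middle of the middle lane's mouth, case x = 20 mm, on the floor. In each lane two rails, 26 mm tall, converge from here at 22 degrees each side: 70 mm apart at x = 20 mm, 33 mm at the end, x = 65 mm. A jar pushed along +x stops when both rails touch it, its centre at x = 45 mm
- slat (a point): centre of the fixed wooden slat that crosses all three lanes over the nests: case x = 41 to 55 mm, 49 to 55 mm above the table. A jar slides beneath it with 5 mm to spare but cannot be lowered in from above
- nest1 (a point): the point in the case's lane at y = -80 mm where a jar's underside centre lies when the jar is fully home in that V of rails; on the upper face of the case's floor; axes as those of the case (x is the push-in direction). Any jar may go in any lane, one per lane
- nest2 (a point): the point in the case's middle lane (y = 0) where a jar's underside centre lies when the jar is fully home in that V of rails; on the upper face of the case's floor; axes as those of the case (x is the push-in direction). Any jar may go in any lane, one per lane
- nest3 (a point): the point in the case's lane at y = +80 mm where a jar's underside centre lies when the jar is fully home in that V of rails; on the upper face of the case's floor; axes as those of the case (x is the push-in direction). Any jar may go in any lane, one per lane
- lid (a joint): angle of the lid, rad: 0 shut, grows as it opens, stop at 1.9 (1.57 is upright). It is a board 156 by 276 mm, 8 mm thick, 250 g, whose hinge is stiff enough (0.3 N m) that it stays at any angle; at the start it is shut; open, it must stand at least upright to leave room for loading. Shut, it lies on the rims, its top 64 mm above the table.
- catch (a point): top of the steel catch, an upright lug on the lid's outer (upper) face, 12 mm (along the case's x) by 8 mm (along y) and 18 mm high, centred 129 mm from the hinge line in the middle of the lid's width; it moves with the lid and can be gripped
- lid_hinge (a point): middle of the lid's hinge line (which runs along the case's y), at the underside of the lid, case x = +78 mm, 56 mm above the table; axes as the case
- lid_edge (a point): middle of the lid's free edge, in mid thickness, 156 mm from the hinge line; moves with the lid
- hasp (a joint): angle of the hasp, rad: 0 lying flat over the lid's catch (pointing along the case's +x), 1.57 upright, 3.0 stop with it pointing out from the front wall. Friction (0.04 N m) keeps it where it is left; at the start it lies loosely over the catch. The lid must not be lifted (above 0.15 rad) while the hasp is below 0.4
- hasp_hinge (a point): the hasp's hinge axis (along the case's y), case x = -84 mm, y = 0, 67 mm above the table; axes as the case
- hasp_tip (a point): the free end of the hasp, a flat steel strap 70 mm long from hinge axis to tip, 30 mm wide (along the case's y) and 4 mm thick, with a slot from 20 to 48 mm from the axis that drops over the catch, which then stands 16 mm above the strap 27 to 39 mm from the axis; the part from 48 mm to the tip is solid and can be gripped across its width
- jar1: one of up to four identical short white screw-top underglaze jars, a plain cylinder 46 mm in diameter and 36 mm tall, about 80 g, standing on the table (absent in some runs); origin at the centre of its underside, z up
- jar2: one of up to four identical short white screw-top underglaze jars, a plain cylinder 46 mm in diameter and 36 mm tall, about 80 g, standing on the table (absent in some runs); origin at the centre of its underside, z up
- jar3: one of up to four identical short white screw-top underglaze jars, a plain cylinder 46 mm in diameter and 36 mm tall, about 80 g, standing on the table (absent in some runs); origin at the centre of its underside, z up
- jar4: one of up to four identical short white screw-top underglaze jars, a plain cylinder 46 mm in diameter and 36 mm tall, about 80 g, standing on the table (absent in some runs); origin at the centre of its underside, z up
- mug: bystander: green-glazed cup, 84 mm in diameter, 85 mm tall; origin at its foot; must not be moved
- spool: bystander: black ribbon spool 76 mm in diameter, 62 mm tall; origin at its foot; must not be moved
Things that resemble listed ones, but are neither listed nor needed, are in the scene too. What is shaped like the jar4 but red is not meant. What is shaped like the jar2 but yellow is not meant.

How it is judged:
On the way, in this order (a step that is already met when the one before it is completed fails the run):
1. the hasp is swung off the catch while the lid is still shut (value of joint hasp above 1.2 rad and value of joint lid below 0.1 rad), for 0.2 s.
2. every jar stands fully home between its two rails, one per lane, with the lid still open (angle between each of jar1, jar2, jar3, jar4's own z axis and vertical below 0.1 rad and ((x of jar1 in the frame of nest1 between -0.005 and 0.005 m and y of jar1 in the frame of nest1 between -0.004 and 0.004 m and z of jar1 in the frame of nest1 below 0.006 m) or (x of jar1 in the frame of nest2 between -0.005 and 0.005 m and y of jar1 in the frame of nest2 between -0.004 and 0.004 m and z of jar1 in the frame of nest2 below 0.006 m) or (x of jar1 in the frame of nest3 between -0.005 and 0.005 m and y of jar1 in the frame of nest3 between -0.004 and 0.004 m and z of jar1 in the frame of nest3 below 0.006 m)) and ((x of jar2 in the frame of nest1 between -0.005 and 0.005 m and y of jar2 in the frame of nest1 between -0.004 and 0.004 m and z of jar2 in the frame of nest1 below 0.006 m) or (x of jar2 in the frame of nest2 between -0.005 and 0.005 m and y of jar2 in the frame of nest2 between -0.004 and 0.004 m and z of jar2 in the frame of nest2 below 0.006 m) or (x of jar2 in the frame of nest3 between -0.005 and 0.005 m and y of jar2 in the frame of nest3 between -0.004 and 0.004 m and z of jar2 in the frame of nest3 below 0.006 m)) and ((x of jar3 in the frame of nest1 between -0.005 and 0.005 m and y of jar3 in the frame of nest1 between -0.004 and 0.004 m and z of jar3 in the frame of nest1 below 0.006 m) or (x of jar3 in the frame of nest2 between -0.005 and 0.005 m and y of jar3 in the frame of nest2 between -0.004 and 0.004 m and z of jar3 in the frame of nest2 below 0.006 m) or (x of jar3 in the frame of nest3 between -0.005 and 0.005 m and y of jar3 in the frame of nest3 between -0.004 and 0.004 m and z of jar3 in the frame of nest3 below 0.006 m)) and ((x of jar4 in the frame of nest1 between -0.005 and 0.005 m and y of jar4 in the frame of nest1 between -0.004 and 0.004 m and z of jar4 in the frame of nest1 below 0.006 m) or (x of jar4 in the frame of nest2 between -0.005 and 0.005 m and y of jar4 in the frame of nest2 between -0.004 and 0.004 m and z of jar4 in the frame of nest2 below 0.006 m) or (x of jar4 in the frame of nest3 between -0.005 and 0.005 m and y of jar4 in the frame of nest3 between -0.004 and 0.004 m and z of jar4 in the frame of nest3 below 0.006 m)) and value of joint lid above 1 rad), for 0.2 s.
3. the lid is shut while the hasp is still off the catch (value of joint lid below 0.05 rad and value of joint hasp above 0.5 rad), for 0.2 s.
4. the hasp lies over the catch of the shut lid (value of joint lid below 0.05 rad and value of joint hasp below 0.12 rad), for 0.2 s.
At the end, for the whole second after the job is handed in: every jar present stands upright at rest within 5 mm (along the lane) and 4 mm (across it) of a nest point; the lid is within 0.05 rad of shut and the hasp within 0.12 rad of flat over the catch (all of step 4 and angle between each of jar1, jar2, jar3, jar4's own z axis and vertical below 0.1 rad and ((x of jar1 in the frame of nest1 between -0.005 and 0.005 m and y of jar1 in the frame of nest1 between -0.004 and 0.004 m and z of jar1 in the frame of nest1 below 0.006 m) or (x of jar1 in the frame of nest2 between -0.005 and 0.005 m and y of jar1 in the frame of nest2 between -0.004 and 0.004 m and z of jar1 in the frame of nest2 below 0.006 m) or (x of jar1 in the frame of nest3 between -0.005 and 0.005 m and y of jar1 in the frame of nest3 between -0.004 and 0.004 m and z of jar1 in the frame of nest3 below 0.006 m)) and ((x of jar2 in the frame of nest1 between -0.005 and 0.005 m and y of jar2 in the frame of nest1 between -0.004 and 0.004 m and z of jar2 in the frame of nest1 below 0.006 m) or (x of jar2 in the frame of nest2 between -0.005 and 0.005 m and y of jar2 in the frame of nest2 between -0.004 and 0.004 m and z of jar2 in the frame of nest2 below 0.006 m) or (x of jar2 in the frame of nest3 between -0.005 and 0.005 m and y of jar2 in the frame of nest3 between -0.004 and 0.004 m and z of jar2 in the frame of nest3 below 0.006 m)) and ((x of jar3 in the frame of nest1 between -0.005 and 0.005 m and y of jar3 in the frame of nest1 between -0.004 and 0.004 m and z of jar3 in the frame of nest1 below 0.006 m) or (x of jar3 in the frame of nest2 between -0.005 and 0.005 m and y of jar3 in the frame of nest2 between -0.004 and 0.004 m and z of jar3 in the frame of nest2 below 0.006 m) or (x of jar3 in the frame of nest3 between -0.005 and 0.005 m and y of jar3 in the frame of nest3 between -0.004 and 0.004 m and z of jar3 in the frame of nest3 below 0.006 m)) and ((x of jar4 in the frame of nest1 between -0.005 and 0.005 m and y of jar4 in the frame of nest1 between -0.004 and 0.004 m and z of jar4 in the frame of nest1 below 0.006 m) or (x of jar4 in the frame of nest2 between -0.005 and 0.005 m and y of jar4 in the frame of nest2 between -0.004 and 0.004 m and z of jar4 in the frame of nest2 below 0.006 m) or (x of jar4 in the frame of nest3 between -0.005 and 0.005 m and y of jar4 in the frame of nest3 between -0.004 and 0.004 m and z of jar4 in the frame of nest3 below 0.006 m)) and linear speed of each of jar1, jar2, jar3, jar4 below 0.02 m/s); the robot touches nothing.
It fails at once if the mug is moved more than 30 mm or tipped over (distance of mug from where it was at the start of the episode above 0.03 m or angle between mug's own z axis and vertical above 0.5 rad).
It fails at once if the spool is moved more than 30 mm or tipped over (distance of spool from where it was at the start of the episode above 0.03 m or angle between spool's own z axis and vertical above 0.5 rad).
It fails at once if the lid is lifted while the hasp is on the catch (value of joint lid above 0.15 rad and value of joint hasp below 0.4 rad).
Of jar1, jar2, jar3, jar4 only 2 to 3 are there at a start; the rules pass over those that are not, and their reading is None.
At some moment in a run one of jar1, jar2, jar3, jar4 may be knocked a few centimetres aside while the robot is not near it.
It also fails if it takes over 210 s, if anything falls off the work surface, if the arm or the gripper's body presses on something with over 40 N, if the wrist force passes 120 N, or if a joint passes its speed limit or range.

## Working session

There is one attempt and no reset: what is moved stays moved. The work goes in short steps, Python scripts to look and compute and a shell command to move; the robot and the scene stay as the last step left them, time stands still between calls to the robot, and variables do not carry over. Pictures are saved under pics/ and viewed, at most 14 in all, crops included, and the job is handed in when it is done.

```bash
mkdir -p pics; cat > h.py <<'E'
from workcell import *
import numpy as np, cv2
from scipy.spatial.transform import Rotation as R
def pts(c):
    z=c["range_z"]; v,u=np.mgrid[:z.shape[0],:z.shape[1]]
    P=np.stack([(u-c["cx"])/c["fx"]*z,-(v-c["cy"])/c["fy"]*z,-z],-1)
    E=np.array(c["extrinsics"]); W=P@E[:3,:3].T+E[:3,3]; W[z<=0]=np.nan
    return W
def save(c,n,box=None,s=1):
    im=c["pixels"][...,::-1]
    if box: l,t,w,h=box; im=im[t:t+h,l:l+w]
    cv2.imwrite("pics/"+n,cv2.resize(im,None,fx=s,fy=s,interpolation=cv2.INTER_CUBIC))
def tool():
    o=observe(); return np.array(o["position"]),R.from_quat(o["eef_rot"])
E
python3 - <<'E'
from h import *
o=observe(); print(o["t"],o["position"],o["eef_rot"],o["opening"])
ims=[]
for n in("scene","top"):
    c=camera(n);save(c,n+"0.png");W=pts(c)
    for k in("case","jar1","mug","spool","hasp","lid"):
        for d in outline_of(n,k):
            if d["conf"]<.2: continue
            m=d["mask"];p=W[m];p=p[~np.isnan(p[:,0])]
            top=p[p[:,2]>np.percentile(p[:,2],90)-.008] if len(p) else p
            col=np.median(c["pixels"][m],0)
            print(n,k,round(d["conf"],2),d["extent"],np.round(np.median(top,0),3) if len(p) else None,col)
E
```

```text
0.0 [ 0.24255686 -0.57515798  0.20849687] [ 9.80187119e-01  1.98070568e-01 -8.04718124e-06 -1.12318787e-03] 0.08555078847722544
scene case 0.84 [261.5, 194.9, 113.7, 139.2] [0.596 0.151 0.065] [143. 117.  70.]
scene jar1 0.91 [126.3, 190.5, 19.8, 20.0] [ 0.576 -0.338  0.036] [118. 115. 112.]
scene jar1 0.91 [166.7, 175.7, 17.1, 21.9] [ 0.487 -0.276  0.036] [111.   6.   1.]
scene jar1 0.71 [138.8, 160.5, 17.9, 23.5] [ 0.465 -0.371  0.036] [121.  117.5 111. ]
scene jar1 0.67 [168.8, 234.4, 22.6, 24.4] [ 0.658 -0.161  0.036] [140. 138.   0.]
scene jar1 0.65 [167.3, 202.3, 22.0, 24.3] [ 0.576 -0.219  0.036] [129.  127.  122.5]
scene mug 0.94 [430.5, 268.2, 60.0, 52.4] [0.571 0.439 0.084] [16. 34. 24.]
scene spool 0.7 [429.3, 229.5, 47.2, 44.2] [0.458 0.419 0.062] [12. 10. 12.]
scene hasp 0.69 [283.7, 232.3, 36.8, 18.4] [0.574 0.112 0.075] [109.  107.5 108. ]
scene lid 0.86 [260.5, 196.9, 113.3, 120.2] [0.602 0.154 0.065] [143. 118.  71.]
scene lid 0.71 [433.9, 269.9, 54.1, 51.7] [0.571 0.436 0.083] [15. 34. 24.]
scene lid 0.58 [260.2, 195.4, 116.6, 139.5] [0.596 0.151 0.065] [143. 117.  
[... 172 characters left out ...]
 0.78 [406.6, 224.0, 13.7, 16.2] [ 0.46  -0.373  0.037] [175. 173. 176.]
top jar1 0.69 [392.7, 187.4, 17.3, 17.8] [ 0.572 -0.34   0.036] [175. 173. 175.]
top jar1 0.69 [338.8, 161.5, 9.0, 14.8] [ 0.651 -0.16   0.036] [175. 173.  64.]
top jar1 0.54 [375.6, 217.5, 11.7, 16.6] [ 0.482 -0.276  0.037] [176.  65.  64.]
top jar1 0.44 [353.3, 186.3, 16.4, 18.6] [ 0.572 -0.219  0.037] [175. 173. 175.]
top mug 0.68 [127.5, 172.8, 32.2, 29.6] [0.567 0.445 0.084] [54. 63. 57.]
top spool 0.61 [140.7, 215.8, 25.1, 26.9] [0.453 0.419 0.063] [59. 57. 57.]
top hasp 0.56 [248.6, 185.0, 20.5, 10.2] [0.571 0.116 0.075] [147. 144. 143.]
top lid 0.92 [213.9, 141.9, 60.1, 94.1] [0.57  0.151 0.066] [175. 161. 112.]
```

```bash
python3 - <<'E'
from h import *
for n in("scene","top"):
    c=camera(n);W=pts(c)
    m=(abs(W[...,2]-.064)<.006)&(abs(W[...,0]-.58)<.17)&(abs(W[...,1]-.15)<.19)
    r=cv2.minAreaRect((W[m][:,:2]*1000).astype(np.float32));print(n,r,m.sum())
    m=(W[...,2]>.070)&(abs(W[...,0]-.58)<.2)&(abs(W[...,1]-.15)<.2)&(W[...,2]<.1)
    print(np.round(np.c_[W[m]],3)[::4].tolist())
    if n=="scene": save(c,"s1.png",(100,140,420,210),1.9)
    else: save(c,"t1.png",(110,110,330,150),2.4)
E
```

```text
scene ((575.05029296875, 147.72622680664062), (170.92835998535156, 278.375244140625), 85.25906372070312) 7804
[[0.543, 0.066, 0.071], [0.551, 0.067, 0.074], [0.552, 0.067, 0.071], [0.555, 0.068, 0.072], [0.558, 0.069, 0.072], [0.562, 0.066, 0.072], [0.557, 0.076, 0.071], [0.555, 0.085, 0.072], [0.561, 0.071, 0.07], [0.559, 0.081, 0.071], [0.556, 0.09, 0.072], [0.565, 0.07, 0.07], [0.563, 0.078, 0.072], [0.56, 0.086, 0.072], [0.558, 0.095, 0.073], [0.552, 0.105, 0.071], [0.567, 0.071, 0.07], [0.567, 0.08, 0.073], [0.561, 0.089, 0.072], [0.567, 0.1, 0.084], [0.559, 0.107, 0.077], [0.572, 0.068, 0.071], [0.569, 0.08, 0.073], [0.573, 0.095, 0.085], [0.569, 0.103, 0.084], [0.558, 0.109, 0.073], [0.577, 0.063, 0.071], [0.572, 0.077, 0.072], [0.569, 0.085, 0.071], [0.573, 0.1, 0.084], [0.564, 0.106, 0.075], [0.559, 0.114, 0.074], [0.558, 0.122, 0.076], [0.578, 0.067, 0.071], [0.576, 0.078, 0.073], [0.574, 0.093, 0.078], [0.575, 0.102, 0.083], [0.563, 0.108, 0.072], [0.563, 0.117, 0.076], [0.56, 0.125, 0.076], [0.582, 0.064, 0.071], [0.578, 0.077, 0.071], [0.575, 0.094, 0.076], [0.576, 0.103
[... 2729 characters left out ...]
[0.556, 0.106, 0.075], [0.557, 0.092, 0.072], [0.557, 0.074, 0.073], [0.552, 0.172, 0.071], [0.554, 0.092, 0.073], [0.554, 0.068, 0.074], [0.551, 0.071, 0.074], [0.548, 0.068, 0.072], [0.545, 0.071, 0.071], [0.542, 0.07, 0.073], [0.537, 0.172, 0.07], [0.533, 0.204, 0.07], [0.528, 0.174, 0.07], [0.526, 0.136, 0.07], [0.524, 0.103, 0.07], [0.515, 0.081, 0.073], [0.506, 0.212, 0.07], [0.505, 0.126, 0.072], [0.494, 0.215, 0.07], [0.497, 0.09, 0.071], [0.485, 0.197, 0.071], [0.484, 0.143, 0.073], [0.481, 0.122, 0.073], [0.473, 0.229, 0.07], [0.473, 0.104, 0.071], [0.467, 0.098, 0.073], [0.451, 0.151, 0.072], [0.448, 0.145, 0.07], [0.445, 0.127, 0.072], [0.441, 0.204, 0.071], [0.442, 0.153, 0.07]]
```

View pics/s1.png

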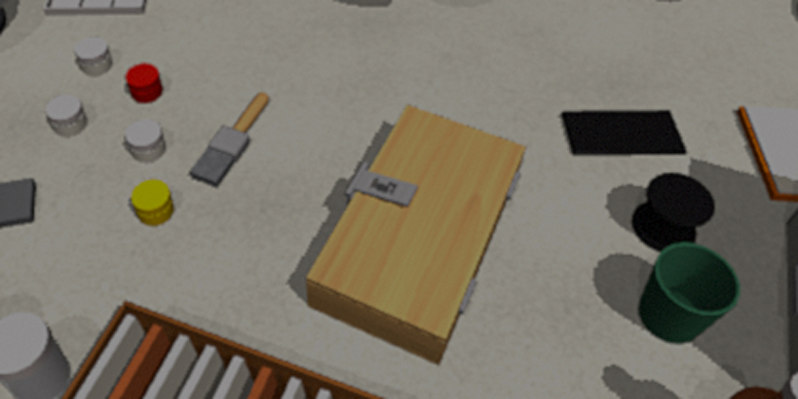

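View pics/t1.png

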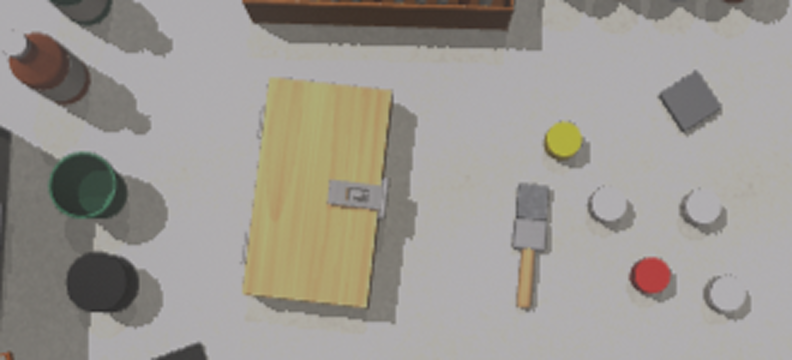

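Scene crop: the white jars are at about (93,57), (66,115) and (145,141). The red one at (143,83) and the yellow at (152,202) are decoys. The case is at centre with the hasp at (383,187), pointing towards world +y. Next I move the wrist camera above the case.

```bash
cat >> h.py <<'E'
def need(p,Rt):
    q,r=tool(); d=r.inv().apply(np.array(p)-q)*1000; a=(r.inv()*Rt).as_rotvec()
    print("delta",np.round(d,1),"rot",np.round(a,4),"at",np.round(q,4))
def down(yaw,tilt=0):  # tool x along yaw, z down, tilt about tool y
    return R.from_euler("z",yaw)*R.from_euler("x",np.pi)*R.from_euler("y",tilt)
E
python3 -m crank '[{"delta_pos":[0,0,-40],"angular":[0,0,-0.12]},{"delta_pos":[0,0,-80],"angular":[0,0,-0.24]},{"delta_pos":[20,-20,-110],"angular":[0,0,-0.36]},{"delta_pos":[50,-45,-130],"angular":[0,0,-0.48]},{"delta_pos":[78,-70,-150],"angular":[0,0,-0.60]},{"delta_pos":[107,-97,-165],"angular":[0,0,-0.72]},{"delta_pos":[137,-125,-180],"angular":[0,0,-0.84]},{"delta_pos":[167,-153,-190],"angular":[0,0,-0.96]}]'
python3 -c "
from h import *
need([.57,.10,.40],down(1.488))"
```

```text
t: 1.47
position: [0.3353, -0.3744, 0.3995]
eef_rot: [0.776, 0.63, -0.0, 0.001]
force: [0.6, -1.1, 1.2]
opening: 0.0856
gripper_force: 0.0
delta [512.5 132.3  -1.1] rot [ 0.0016  0.0019 -0.124 ] at [ 0.3353 -0.3744  0.3995]
```

```bash

python3 -m crank '[{"delta_pos":[33,9,0],"angular":[0,0,-0.03]},{"delta_pos":[66,18,0],"angular":[0,0,-0.06]},{"delta_pos":[99,27,0],"angular":[0,0,-0.09]},{"delta_pos":[132,36,0],"angular":[0,0,-0.124]},{"delta_pos":[165,45,0],"angular":[0,0,-0.124]},{"delta_pos":[198,54,0],"angular":[0,0,-0.124]},{"delta_pos":[231,63,0],"angular":[0,0,-0.124]},{"delta_pos":[262,70,0],"angular":[0,0,-0.124]}]' >/dev/null
python3 -m crank '[{"delta_pos":[40,5,0],"angular":[0,0,0]},{"delta_pos":[80,10,0],"angular":[0,0,0]},{"delta_pos":[120,15,0],"angular":[0,0,0]},{"delta_pos":[160,20,0],"angular":[0,0,0]},{"delta_pos":[200,25,0],"angular":[0,0,0]},{"delta_pos":[230,28,0],"angular":[0,0,0]},{"delta_pos":[230,28,0],"angular":[0,0,0]},{"delta_pos":[230,28,0],"angular":[0,0,0]}]'
cat >> h.py <<'E'
def fit(W):
    best=None
    m=(abs(W[...,2]-.064)<.006)
    for yaw in (1.488,):
        cx=np.array([np.cos(yaw),np.sin(yaw)]);cy=np.array([-cx[1],cx[0]])
    return m
E
python3 - <<'E'
from h import *
c=camera("wrist");W=pts(c);save(c,"w1.png",None,1.3)
print(c["fx"],np.round(c["extrinsics"],3).tolist())
p=W.reshape(-1,3);p=p[~np.isnan(p[:,0])]
p=p[(abs(p[:,2]-.064)<.005)&(abs(p[:,0]-.575)<.17)&(abs(p[:,1]-.15)<.11)]
print(len(p),cv2.minAreaRect((p[:,:2]*1000).astype(np.float32)),np.median(p[:,2]))
for yaw in(1.478,1.488,1.498):
    X=np.array([np.cos(yaw),np.sin(yaw)]);Y=np.array([-X[1],X[0]])
    a=(p[:,:2]-[.575,.148])@X*1000;b=(p[:,:2]-[.575,.148])@Y*1000
    print(yaw,"y-slices: front/back edges")
    for lo in(-120,-80,-40,-0,40,80,110):
        s=a[(b>lo)&(b<lo+20)];print(lo,np.round(np.percentile(s,[0.5,2,98,99.5]),1) if len(s) else 0,end=' ')
    print()
    for lo in(-70,-40,0,40,60):
        s=b[(a>lo)&(a<lo+15)];print(lo,np.round(np.percentile(s,[.5,2,98,99.5]),1) if len(s) else 0,end=' ')
    print()
q=W.reshape(-1,3);a=(q[:,:2]-[.575,.148])@X*1000;b=(q[:,:2]-[.575,.148])@Y*1000
k=(q[:,2]>.068)&(q[:,2]<.1)&(abs(b)<40)&(a>-100)&(a<80)
for lo in range(-100,0,6):
    s=k&(a>=lo)&(a<lo+6)
    if s.sum(): print(lo,s.sum(),np.round(np.median(q[s,2])*1000,1),np.round(np.percentile(b[s],[3,97]),1),np.round(q[s,2].max()*1000,1))
E
```

```text
t: 2.8
position: [0.5062, 0.0938, 0.3978]
eef_rot: [0.736, 0.677, -0.0, 0.0]
force: [-0.3, -0.3, 1.2]
opening: 0.0854
gripper_force: 0.0
326.03486051512004 [[0.996, 0.081, 0.027, 0.513], [-0.085, 0.944, 0.32, 0.177], [0.0, -0.321, 0.947, 0.562], [0.0, 0.0, 0.0, 1.0]]
20130 ((574.3447875976562, 148.96331787109375), (168.8396453857422, 276.42010498046875), 85.13658905029297) 0.0641416909804629
1.478 y-slices: front/back edges
-120 [-72.4 -69.4  78.1  80.5] -80 [-72.8 -69.9  82.1  84.6] -40 [-75.6 -71.6  77.5  79.8] 0 [-78.8 -74.5  78.3  79.7] 40 [-73.7 -70.6  76.9  79.3] 80 [-74.1 -71.1  80.7  83.3] 110 [-74.2 -71.3  76.3  78.8] 
-70 [-136.1 -132.4  133.2  137.4] -40 [-135.6 -132.   133.5  137.8] 0 [-135.6 -131.3  133.1  137.4] 40 [-135.  -131.1  133.2  137.5] 60 [-135.1 -131.   133.8  137.5] 
1.488 y-slices: front/back edges
-120 [-73.5 -70.5  77.   79.5] -80 [-73.5 -70.5  81.7  83.9] -40 [-74.4 -71.7  77.2  79.6] 0 [-78.7 -74.1  78.4  79.8] 40 [-73.2 -70.1  77.3  79.8] 80 [-73.1 -70.1  81.6  84.2] 110 [-73.  -70.1  77.6  79.9] 
-70 [-135.6 -131.8  133.7  138.2] -40 [-135.2 -131.3  13
[... 222 characters left out ...]
 76.9  79.3] 0 [-78.6 -73.8  78.5  79.9] 40 [-72.7 -69.6  77.8  80.3] 80 [-72.3 -69.2  82.5  85.2] 110 [-71.8 -68.9  78.7  81.1] 
-70 [-134.7 -130.6  134.5  138.9] -40 [-135.  -131.9  134.1  138. ] 0 [-135.7 -131.5  133.   136.7] 40 [-135.9 -132.4  132.2  136.6] 60 [-136.3 -132.5  132.1  136.1] 
-88 33 70.2 [-21.6  24.4] 71.6
-82 123 70.1 [-21.5  24.9] 72.6
-76 76 69.6 [-12.1  15.3] 71.5
-70 79 70.5 [-12.9  15.5] 72.3
-64 58 71.2 [-13.2  15.6] 73.2
-58 54 72.3 [-12.7  15.9] 82.6
-52 68 73.6 [-12.2  15.9] 84.3
-46 64 74.3 [-13.3  16.2] 83.6
-40 40 74.2 [-13.2  16.1] 75.5
-34 82 75.4 [-12.6  15.1] 77.0
-28 82 76.2 [-13.6  15.4] 78.1
-22 84 76.8 [-13.3  15.5] 79.1
-16 84 77.2 [-13.   15.6] 79.0
```

View pics/w1.png

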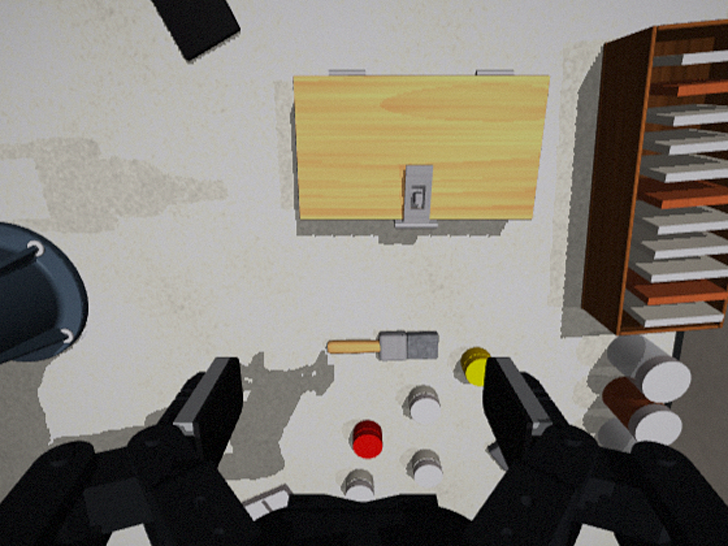

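Wrist view: the lid is at (295–548, 75–218) and the hasp at (417,195), slightly raised. The rack to the right is clear of the work. The fit gives the case origin at about (0.574, 0.151) with yaw 1.488.

```bash
cat >> h.py <<'E'
O=np.array([.5742,.1506]);YAW=1.488
CX=np.array([np.cos(YAW),np.sin(YAW)]);CY=np.array([-CX[1],CX[0]])
def cneed(x,y,z,tilt=0):
    q=O+CX*x/1000+CY*y/1000; need([q[0],q[1],z/1000],down(YAW,tilt))
def where():
    q,r=tool(); d=q[:2]-O; print("case xyz",np.round([d@CX*1000,d@CY*1000,q[2]*1000],1),"err",np.round((r.inv()*down(YAW)).as_rotvec(),4))
def topc(p): # world->case mm
    p=np.asarray(p);d=p[...,:2]-O;return np.stack([d@CX*1000,d@CY*1000,p[...,2]*1000],-1)
E
python3 -c "
from h import *
where();cneed(-25.5,0,66)"
```

```text
case xyz [-63.4  63.1 397.8] err [-0.0003  0.0008 -0.0037]
delta [ 38.4  63.  331.8] rot [-0.0003  0.0008 -0.0037] at [0.5061 0.0926 0.3978]
```

```bash

python3 -m crank '[{"delta_pos":[15,25,20],"angular":[0,0,-0.0037]},{"delta_pos":[30,50,40],"angular":[0,0,-0.0037]},{"delta_pos":[38.4,63,80],"angular":[0,0,-0.0037]},{"delta_pos":[38.4,63,120],"angular":[0,0,-0.0037]},{"delta_pos":[38.4,63,160],"angular":[0,0,-0.0037]},{"delta_pos":[38.4,63,200],"angular":[0,0,-0.0037]},{"delta_pos":[38.4,63,240],"angular":[0,0,-0.0037]},{"delta_pos":[38.4,63,270],"angular":[0,0,-0.0037]}]' 55 25 >/dev/null
python3 -c "
from h import *
where();cneed(-25.5,0,66)"
```

```text
case xyz [-27.8   0.9 125. ] err [-0.0035  0.0008 -0.0041]
delta [ 2.4  1.1 59. ] rot [-0.0035  0.0008 -0.0041] at [0.571  0.1229 0.125 ]
```

```bash

python3 -m crank '[{"delta_pos":[0,0,25],"angular":[0,0,0]},{"delta_pos":[0,0,45],"angular":[0,0,0]},{"delta_pos":[0,0,56],"angular":[0,0,0]},{"delta_pos":[0,0,60],"angular":[0,0,0]},{"delta_pos":[0,0,61],"angular":[0,0,0]},{"delta_pos":[0,0,61],"angular":[0,0,0]},{"delta_pos":[0,0,61],"angular":[0,0,0]},{"delta_pos":[0,0,61],"angular":[0,0,0]}]' 
python3 -c "
from h import *
where();c=camera('wrist');save(c,'w2.png',(150,60,260,240),2.5)"
```

```text
t: 4.18
position: [0.5736, 0.1251, 0.0684]
eef_rot: [0.736, 0.677, 0.001, 0.001]
force: [-0.1, -0.3, 0.7]
opening: 0.0549
gripper_force: 0.0
case xyz [-25.5  -1.5  68.4] err [ 0.0029 -0.0003 -0.0015]
```

View pics/w2.png

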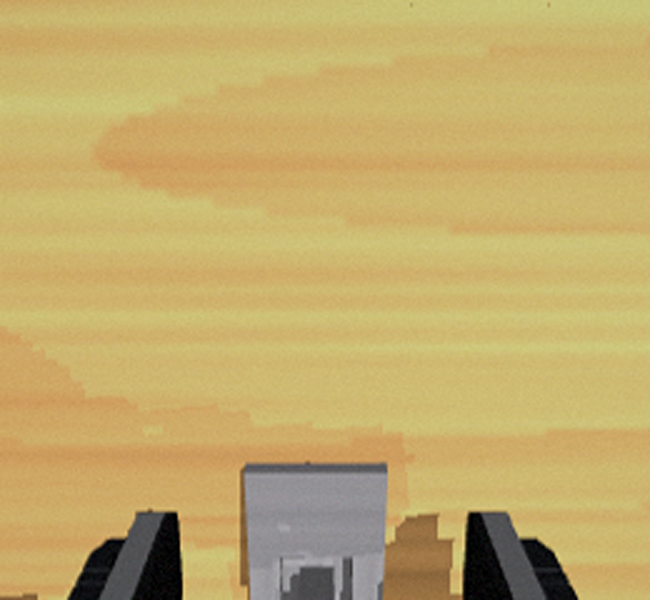

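Both fingertips straddle the hasp tip, which is at (315,465). I grip it and swing it along the arc.

```bash

python3 -m crank '[{"delta_pos":[0,1.5,0],"angular":[0,0,0]},{"delta_pos":[0,1.5,0],"angular":[0,0,0]},{"delta_pos":[0,1.5,0],"angular":[0,0,0]},{"delta_pos":[0,1.5,0],"angular":[0,0,0]},{"delta_pos":[0,1.5,0],"angular":[0,0,0]},{"delta_pos":[0,1.5,0],"angular":[0,0,0]},{"delta_pos":[0,1.5,0],"angular":[0,0,0]},{"delta_pos":[0,1.5,0],"angular":[0,0,0]}]' 20 25
python3 -m crank '[{"delta_pos":[-2.5,0,-10],"angular":[0,0,0]},{"delta_pos":[-6.7,0,-20.6],"angular":[0,0,0]},{"delta_pos":[-13.5,0,-30],"angular":[0,0,0]},{"delta_pos":[-21.8,0,-38.5],"angular":[0,0,0]},{"delta_pos":[-32,0,-44.5],"angular":[0,0,0]},{"delta_pos":[-42.7,0,-49.2],"angular":[0,0,0]},{"delta_pos":[-54,0,-51],"angular":[0,0,0]},{"delta_pos":[-54,0,-51],"angular":[0,0,0]}]'
python3 -c "
from h import *
where();c=camera('scene');save(c,'s2.png',(220,150,200,160),3.5)"
```

```text
t: 4.9
position: [0.5739, 0.125, 0.0669]
eef_rot: [0.736, 0.677, -0.0, -0.0]
force: [-0.4, 0.5, -0.2]
opening: 0.0198
gripper_force: 0.0
t: 5.57
position: [0.5696, 0.0685, 0.1186]
eef_rot: [0.737, 0.676, 0.0, 0.001]
force: [0.2, 0.2, 0.6]
opening: 0.0197
gripper_force: 0.0
case xyz [-82.2  -2.2 118.6] err [ 0.0009  0.0007 -0.004 ]
```

View pics/s2.png

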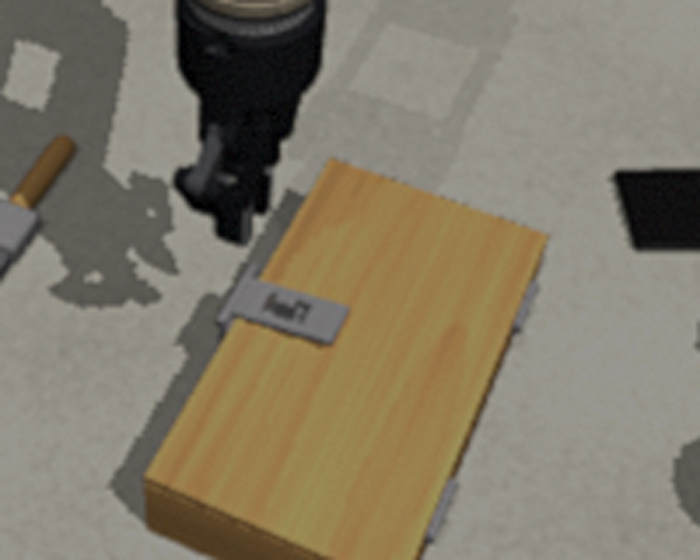

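The grip missed: the fingers closed to 20 mm above the strap, because part-open pads stand farther back. I'll go back and descend lower with a narrower opening, feeling for the lid.

```bash

python3 -m crank '[{"delta_pos":[25,-1,0],"angular":[0,0,-0.004]},{"delta_pos":[50,-2.2,0],"angular":[0,0,-0.004]},{"delta_pos":[56.5,-2.2,0],"angular":[0,0,-0.004]},{"delta_pos":[56.5,-2.2,20],"angular":[0,0,-0.004]},{"delta_pos":[56.5,-2.2,40],"angular":[0,0,-0.004]},{"delta_pos":[56.5,-2.2,48],"angular":[0,0,-0.004]},{"delta_pos":[56.5,-2.2,51],"angular":[0,0,-0.004]},{"delta_pos":[56.5,-2.2,51],"angular":[0,0,-0.004]}]' 39
python3 -m crank '[{"delta_pos":[0,0,1],"angular":[0,0,0]},{"delta_pos":[0,0,2],"angular":[0,0,0]},{"delta_pos":[0,0,3],"angular":[0,0,0]},{"delta_pos":[0,0,4],"angular":[0,0,0]},{"delta_pos":[0,0,4],"angular":[0,0,0]},{"delta_pos":[0,0,4],"angular":[0,0,0]},{"delta_pos":[0,0,4],"angular":[0,0,0]},{"delta_pos":[0,0,4],"angular":[0,0,0]}]'
python3 -c "
from h import *
where()
c=camera('wrist');W=topc(pts(c));save(c,'w3.png',(150,160,260,160),2.5)
m=(abs(W[...,1])<50)&(W[...,2]<110)&(W[...,2]>50)&(abs(W[...,0]+20)<25)
for lo in range(-36,37,3):
    s=m&(abs(W[...,1]-lo)<1.5)
    if s.any(): print(lo,np.round(np.percentile(W[s][:,2],[2,50,98]),1),end='; ')
"
```

```text
t: 6.28
position: [0.5713, 0.1275, 0.066]
eef_rot: [0.735, 0.678, -0.001, -0.001]
force: [-0.4, 0.3, 0.1]
opening: 0.0392
gripper_force: 0.0
t: 6.95
position: [0.5721, 0.1277, 0.0631]
eef_rot: [0.735, 0.678, 0.0, 0.0]
force: [-1.3, 0.0, -0.1]
opening: 0.0391
gripper_force: 0.0
case xyz [-23.    0.2  63.1] err [ 0.0002 -0.      0.0025]
-36 [63.1 64.4 65.6]; -33 [ 63.2  64.4 108.3]; -30 [ 63.2  64.7 108.7]; -27 [ 63.3  64.5 107. ]; -24 [ 63.2  64.7 109.3]; -21 [ 63.4  64.6 108.9]; -18 [ 63.4  65.1 109.2]; -15 [63.3 64.8 77.8]; -12 [63.3 74.3 77.9]; -9 [63.3 74.  78.2]; -6 [63.1 66.  78.2]; -3 [63.3 67.  78.9]; 0 [63.2 69.2 80.5]; 3 [63.2 69.7 80.3]; 6 [63.2 66.3 78.3]; 9 [63.3 74.  78.2]; 12 [63.2 74.3 78.2]; 15 [63.1 64.7 78.1]; 18 [63.2 64.3 65.7]; 21 [ 63.4  87.4 109.2]; 24 [ 63.3  64.8 109.1]; 27 [ 63.1  64.5 108.2]; 30 [ 63.2  64.6 109.2]; 33 [ 63.1  64.5 108.5]; 36 [63.2 64.3 65.4];
```

View pics/w3.png

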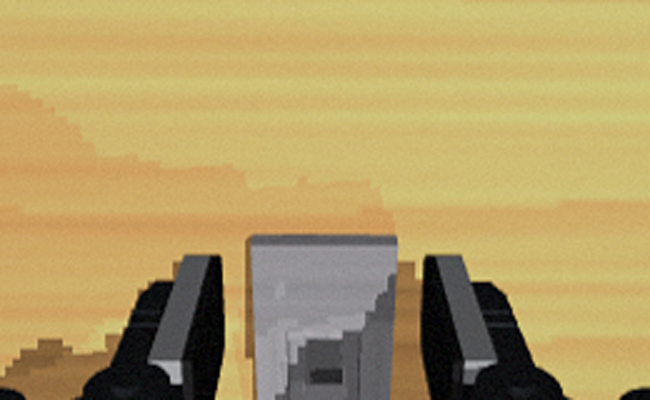

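```bash

python3 -m crank '[{"delta_pos":[0,0,1],"angular":[0,0,0]},{"delta_pos":[0,0,2],"angular":[0,0,0]},{"delta_pos":[0,0,3],"angular":[0,0,0]},{"delta_pos":[0,0,4],"angular":[0,0,0]},{"delta_pos":[0,0,4],"angular":[0,0,0]},{"delta_pos":[0,0,4],"angular":[0,0,0]},{"delta_pos":[0,0,4],"angular":[0,0,0]},{"delta_pos":[0,0,4],"angular":[0,0,0]}]' - | egrep "pos|forc"
python3 -m crank '[{"delta_pos":[0,0,0],"angular":[0,0,0]},{"delta_pos":[0,0,0],"angular":[0,0,0]},{"delta_pos":[0,0,0],"angular":[0,0,0]},{"delta_pos":[0,0,0],"angular":[0,0,0]},{"delta_pos":[0,0,0],"angular":[0,0,0]},{"delta_pos":[0,0,0],"angular":[0,0,0]},{"delta_pos":[0,0,0],"angular":[0,0,0]},{"delta_pos":[0,0,0],"angular":[0,0,0]}]' 20 25
```

```text
position: [0.572, 0.1277, 0.0589]
force: [0.4, 0.2, 0.8]
gripper_force: 0.0
t: 8.33
position: [0.572, 0.1277, 0.0589]
eef_rot: [0.735, 0.678, -0.0, -0.0]
force: [-0.3, -0.7, -0.1]
opening: 0.02
gripper_force: 0.0
```

```bash

python3 -c "
from h import *
where()
c=camera('wrist');save(c,'w4.png',(150,160,260,160),2.5)
c2=camera('scene');save(c2,'s4.png',(240,150,150,120),4)
"
```

```text
case xyz [-23.    0.3  58.9] err [-0.     -0.      0.0025]
```

View pics/w4.png

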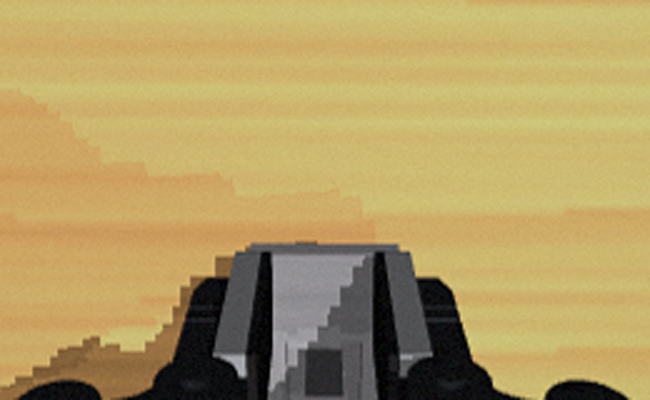

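View pics/s4.png

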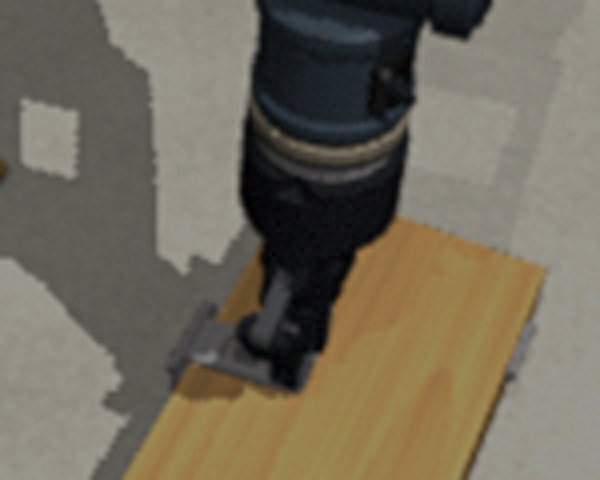

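Wrist crop: the pads close on top of the strap at (325,250). So the fingertips stand about 10 mm behind the TCP at this opening, and I need to go lower.

```bash

python3 -m crank '[{"delta_pos":[0,0,0],"angular":[0,0,0]},{"delta_pos":[0,0,0],"angular":[0,0,0]},{"delta_pos":[0,0,0],"angular":[0,0,0]},{"delta_pos":[0,0,0],"angular":[0,0,0]},{"delta_pos":[0,0,1],"angular":[0,0,0]},{"delta_pos":[0,0,2],"angular":[0,0,0]},{"delta_pos":[0,0,3],"angular":[0,0,0]},{"delta_pos":[0,0,3],"angular":[0,0,0]}]' 38 | egrep "pos|forc"
python3 -m crank '[{"delta_pos":[0,0,1],"angular":[0,0,0]},{"delta_pos":[0,0,1],"angular":[0,0,0]},{"delta_pos":[0,0,1],"angular":[0,0,0]},{"delta_pos":[0,0,1],"angular":[0,0,0]},{"delta_pos":[0,0,1],"angular":[0,0,0]},{"delta_pos":[0,0,1],"angular":[0,0,0]},{"delta_pos":[0,0,1],"angular":[0,0,0]},{"delta_pos":[0,0,1],"angular":[0,0,0]}]' | egrep "pos|forc"
python3 -m crank '[{"delta_pos":[0,0,0.5],"angular":[0,0,0]},{"delta_pos":[0,0,1],"angular":[0,0,0]},{"delta_pos":[0,0,1],"angular":[0,0,0]},{"delta_pos":[0,0,1],"angular":[0,0,0]},{"delta_pos":[0,0,1],"angular":[0,0,0]},{"delta_pos":[0,0,1],"angular":[0,0,0]},{"delta_pos":[0,0,1],"angular":[0,0,0]},{"delta_pos":[0,0,1],"angular":[0,0,0]}]' | egrep "pos|forc"
python3 -c "
from h import *
where()
c=camera('wrist');W=topc(pts(c))
m=(abs(W[...,1])<12)&(W[...,2]<100)&(W[...,2]>68-4)&(W[...,0]>-25)&(W[...,0]<-8)
for lo in range(-24,-8,4):
    s=m&(abs(W[...,0]-lo)<2);print(lo,np.round(np.percentile(W[s][:,2],[10,50,90]),1))
"
```

```text
position: [0.5718, 0.1277, 0.0556]
force: [0.2, 0.7, 0.8]
gripper_force: 0.0
position: [0.572, 0.1277, 0.055]
force: [-0.9, -0.3, -0.0]
gripper_force: 0.0
position: [0.572, 0.1277, 0.0539]
force: [0.2, 0.5, -0.1]
gripper_force: 0.0
case xyz [-23.    0.3  53.9] err [-0.     -0.      0.0025]
-24 [76.1 76.8 77.4]
-20 [64.6 77.1 77.8]
-16 [64.4 75.9 78. ]
-12 [64.1 64.6 65.2]
```

```bash

python3 -m crank '[{"delta_pos":[0,0,0],"angular":[0,0,0]},{"delta_pos":[0,0,0],"angular":[0,0,0]},{"delta_pos":[0,0,0],"angular":[0,0,0]},{"delta_pos":[0,0,0],"angular":[0,0,0]},{"delta_pos":[0,0,0],"angular":[0,0,0]},{"delta_pos":[0,0,0],"angular":[0,0,0]},{"delta_pos":[0,0,0],"angular":[0,0,0]},{"delta_pos":[0,0,0],"angular":[0,0,0]}]' 24 25
```

```text
t: 11.15
position: [0.5724, 0.1277, 0.0541]
eef_rot: [0.735, 0.678, 0.0, 0.0]
force: [1.8, 0.5, 0.7]
opening: 0.0273
gripper_force: 24.7
```

Gripped. Now the arc.

```bash

python3 -m crank '[{"delta_pos":[-2.2,0,-10],"angular":[0,0,0]},{"delta_pos":[-7,0,-21.3],"angular":[0,0,0]},{"delta_pos":[-13.8,0,-31.4],"angular":[0,0,0]},{"delta_pos":[-22.6,0,-39.9],"angular":[0,0,0]},{"delta_pos":[-32.8,0,-46.4],"angular":[0,0,0]},{"delta_pos":[-44.2,0,-50.8],"angular":[0,0,0]},{"delta_pos":[-56.2,0,-52.9],"angular":[0,0,0]},{"delta_pos":[-68.3,0,-52.6],"angular":[0,0,0]}]' | egrep "pos|forc|open"
python3 -m crank '[{"delta_pos":[-12,0,2.8],"angular":[0,0,0]},{"delta_pos":[-23,0,8],"angular":[0,0,0]},{"delta_pos":[-32.8,0,15],"angular":[0,0,0]},{"delta_pos":[-41,0,24],"angular":[0,0,0]},{"delta_pos":[-46,0,31.7],"angular":[0,0,0]},{"delta_pos":[-46,0,31.7],"angular":[0,0,0]},{"delta_pos":[-46,0,31.7],"angular":[0,0,0]},{"delta_pos":[-46,0,31.7],"angular":[0,0,0]}]' | egrep "pos|forc|open"
python3 -m crank '[{"delta_pos":[0,0,0],"angular":[0,0,0]},{"delta_pos":[0,0,0],"angular":[0,0,0]},{"delta_pos":[0,0,0],"angular":[0,0,0]},{"delta_pos":[0,0,-20],"angular":[0,0,0]},{"delta_pos":[0,0,-50],"angular":[0,0,0]},{"delta_pos":[0,0,-80],"angular":[0,0,0]},{"delta_pos":[0,0,-110],"angular":[0,0,0]},{"delta_pos":[0,0,-120],"angular":[0,0,0]}]' 50 | egrep "pos|forc|open"
python3 -c "
from h import *
where()
c=camera('scene');W=topc(pts(c))
for d in outline_of('scene','hasp')[:2]:
    p=W[d['mask']];print(d['conf'],np.round(np.nanpercentile(p,[3,50,97],axis=0),0).tolist())
m=(abs(W[...,1])<13)&(W[...,0]>-170)&(W[...,0]<-88)&(W[...,2]>20)&(W[...,2]<140)
for lo in range(-170,-85,10):
    s=m&(abs(W[...,0]-lo-5)<5);print(lo,s.sum(),np.round(np.percentile(W[s][:,2],[5,50,95]),0) if s.any() else '')
"
```

```text
position: [0.5672, 0.0598, 0.112]
force: [-6.6, 4.2, 32.2]
opening: 0.0247
gripper_force: 33.4
position: [0.5625, 0.0048, 0.0786]
force: [-6.6, -22.0, 20.4]
opening: 0.0244
gripper_force: 59.4
position: [0.5646, 0.0139, 0.1986]
force: [1.0, -0.4, 0.8]
opening: 0.0502
gripper_force: 0.0
case xyz [-137.    -1.7  198.6] err [0.0057 0.0005 0.0036]
-170 0 
-160 0 
-150 0 
-140 49 [106. 110. 113.]
-130 58 [ 98. 103. 106.]
-120 29 [89. 94. 98.]
-110 27 [80. 85. 90.]
-100 55 [74. 78. 82.]
-90 10 [71. 73. 76.]
```

Hasp is off, at about 2.45 rad. Next, the lid via the catch.

```bash

python3 -m crank '[{"delta_pos":[30,-1,0],"angular":[0,0,0]},{"delta_pos":[60,-1.7,0],"angular":[0,0,0]},{"delta_pos":[86,-1.7,10],"angular":[0,0,0]},{"delta_pos":[86,-1.7,50],"angular":[0,0,0]},{"delta_pos":[86,-1.7,85],"angular":[0,0,0]},{"delta_pos":[86,-1.7,100],"angular":[0,0,0]},{"delta_pos":[86,-1.7,103],"angular":[0,0,0]},{"delta_pos":[86,-1.7,103],"angular":[0,0,0]}]' 30 | egrep "pos|forc|open"
python3 - <<'E'
from h import *
where();cneed(-51,0,61)
def G(th):
    a=.75*th; g=np.array([78-130.4*np.cos(th+.146),0,56+130.4*np.sin(th+.146)])
    t=np.array([g[0],0,-g[2]])+14*np.array([-np.sin(a),0,np.cos(a)])
    return t,R.from_rotvec([0,-a,0])
for base in(0,.5):
    t0,r0=G(base)
    for i in range(1,9):
        th=base+.0625*i; t,r=G(th);print(round(th,3),np.round(r0.inv().apply(t-t0),1),np.round((r0.inv()*r).as_rotvec(),3))
E
```

```text
position: [0.5655, 0.0998, 0.0887]
force: [0.9, 0.1, 0.5]
opening: 0.03
gripper_force: 0.0
case xyz [-51.4   4.5  88.7] err [-0.007   0.0004  0.0028]
delta [ 0.4  4.7 27.7] rot [-0.007   0.0004  0.0028] at [0.5655 0.0998 0.0887]
0.062 [ 0.8  0.  -8. ] [ 0.    -0.047  0.   ]
0.125 [  2.1   0.  -16. ] [ 0.    -0.094  0.   ]
0.188 [  3.8   0.  -23.9] [ 0.    -0.141  0.   ]
0.25 [  6.1   0.  -31.6] [ 0.    -0.188  0.   ]
0.312 [  8.8   0.  -39.1] [ 0.    -0.234  0.   ]
0.375 [ 12.    0.  -46.5] [ 0.    -0.281  0.   ]
0.438 [ 15.7   0.  -53.6] [ 0.    -0.328  0.   ]
0.5 [ 19.8   0.  -60.5] [ 0.    -0.375  0.   ]
0.562 [ 1.8  0.  -7.8] [ 0.    -0.047  0.   ]
0.625 [  4.    0.  -15.5] [ 0.    -0.094  0.   ]
0.688 [  6.7   0.  -22.9] [ 0.    -0.141  0.   ]
0.75 [  9.9   0.  -30.2] [ 0.    -0.188  0.   ]
0.812 [ 13.6   0.  -37.3] [ 0.    -0.234  0.   ]
0.875 [ 17.6   0.  -44.1] [ 0.    -0.281  0.   ]
0.938 [ 22.1   0.  -50.7] [ 0.    -0.328  0.   ]
1.0 [ 27.    0.  -56.9] [ 0.    -0.375  0.   ]
```

```bash

python3 -m crank '[{"delta_pos":[0,4.7,0],"angular":[-0.007,0,0.0028]},{"delta_pos":[0.4,4.7,5],"angular":[-0.007,0,0.0028]},{"delta_pos":[0.4,4.7,12],"angular":[-0.007,0,0.0028]},{"delta_pos":[0.4,4.7,20],"angular":[-0.007,0,0.0028]},{"delta_pos":[0.4,4.7,25],"angular":[-0.007,0,0.0028]},{"delta_pos":[0.4,4.7,27.5],"angular":[-0.007,0,0.0028]},{"delta_pos":[0.4,4.7,27.5],"angular":[-0.007,0,0.0028]},{"delta_pos":[0.4,4.7,27.5],"angular":[-0.007,0,0.0028]}]' 30 | egrep "pos|forc|open"
python3 -c "
from h import *
where()"
python3 -m crank '[{"delta_pos":[0,0,0],"angular":[0,0,0]},{"delta_pos":[0,0,0],"angular":[0,0,0]},{"delta_pos":[0,0,0],"angular":[0,0,0]},{"delta_pos":[0,0,0],"angular":[0,0,0]},{"delta_pos":[0,0,0],"angular":[0,0,0]},{"delta_pos":[0,0,0],"angular":[0,0,0]},{"delta_pos":[0,0,0],"angular":[0,0,0]},{"delta_pos":[0,0,0],"angular":[0,0,0]}]' 0 60 | egrep "pos|forc|open"
```

```text
position: [0.5727, 0.0996, 0.0642]
force: [0.3, 1.0, 0.2]
opening: 0.0303
gripper_force: 0.0
case xyz [-51.   -2.7  64.2] err [ 0.0067 -0.     -0.0004]
position: [0.5727, 0.0996, 0.0643]
force: [0.0, -0.4, -0.0]
opening: 0.0003
gripper_force: 0.0
```

```bash

python3 -m crank '[{"delta_pos":[0,0,-10],"angular":[0,0,0]},{"delta_pos":[0,0,-20],"angular":[0,0,0]},{"delta_pos":[0,0,-40],"angular":[0,0,0]},{"delta_pos":[0,-2.7,-60],"angular":[0,0,0]},{"delta_pos":[0,-2.7,-60],"angular":[0,0,0]},{"delta_pos":[0,-2.7,-60],"angular":[0,0,0]},{"delta_pos":[0,-2.7,-60],"angular":[0,0,0]},{"delta_pos":[0,-2.7,-60],"angular":[0,0,0]}]' - | egrep "pos|forc|open"
python3 - <<'E'
from h import *
where()
for n in("wrist","scene"):
    c=camera(n);W=topc(pts(c))
    m=(abs(W[...,1])<60)&(abs(W[...,0]+51)<40)&(W[...,2]>90)&(W[...,2]<200)
    for lo in range(-90,0,8):
        s=m&(abs(W[...,0]-lo)<4)
        if s.sum()>3: print(n,lo,s.sum(),np.round(np.percentile(W[s],[1,50],axis=0)[:,1:],0).tolist(), round(np.sort(W[s][:,2])[2],1))
    m=(abs(W[...,1])<20)&(abs(W[...,0]+51)<20)&(W[...,2]>71)&(W[...,2]<95)
    if m.sum(): print("catch",m.sum(),np.round(np.percentile(W[m],[3,50,97],axis=0),1).tolist())
    if n=="scene": save(c,"s5.png",(240,120,160,140),4)
E
```

```text
position: [0.569, 0.0999, 0.1238]
force: [-0.1, 0.3, -0.7]
opening: -0.0002
gripper_force: 0.0
case xyz [-51.    1.  123.8] err [ 0.0056  0.0001 -0.0003]
wrist -58 671 [[-34.0, 182.0], [2.0, 196.0]] 181.8
wrist -50 363 [[-29.0, 182.0], [2.0, 191.0]] 181.9
wrist -42 5173 [[-31.0, 151.0], [1.0, 186.0]] 148.7
wrist -34 1466 [[-31.0, 186.0], [5.0, 195.0]] 184.9
catch 269 [[-56.5, -3.7, 72.2], [-48.9, -0.3, 82.3], [-44.7, 3.8, 83.5]]
scene -58 15 [[-14.0, 152.0], [-12.0, 167.0]] 157.8
scene -50 31 [[-15.0, 154.0], [-12.0, 167.0]] 157.2
scene -42 92 [[-30.0, 148.0], [-6.0, 173.0]] 149.4
scene -34 5 [[-28.0, 190.0], [-9.0, 196.0]] 195.8
catch 40 [[-57.1, -5.8, 71.6], [-51.5, -3.5, 81.8], [-45.9, 2.8, 84.5]]
```

View pics/s5.png

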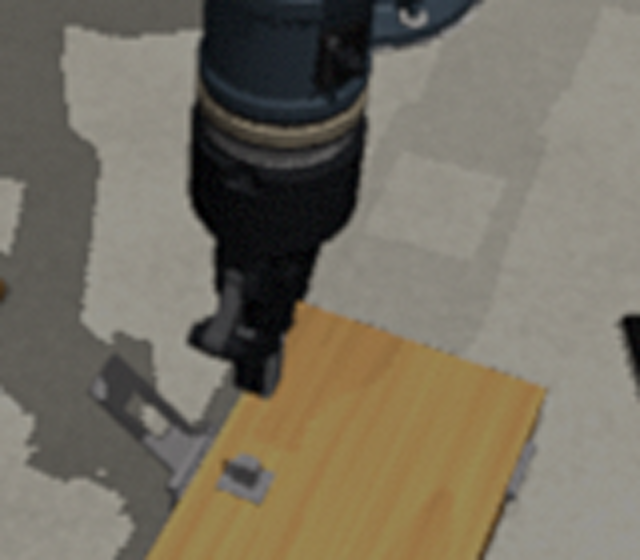

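The tips measure about 20 mm behind the nominal TCP: the lowest finger point is at z≈149 with the TCP reading 124, and this agrees with the contacts so far. I'll use tip = TCP+20 mm from here. Scene crop: hasp swung out at (150,420), catch free at (245,470).

```bash

python3 -m crank '[{"delta_pos":[0,1,25],"angular":[0,0,0]},{"delta_pos":[0,1,50],"angular":[0,0,0]},{"delta_pos":[0,1,65],"angular":[0,0,0]},{"delta_pos":[0,1,72],"angular":[0,0,0]},{"delta_pos":[0,1,76],"angular":[0,0,0]},{"delta_pos":[0,1,76],"angular":[0,0,0]},{"delta_pos":[0,1,76],"angular":[0,0,0]},{"delta_pos":[0,1,76],"angular":[0,0,0]}]' 30 | egrep "pos|forc|open"
python3 -m crank '[{"delta_pos":[0,0,0],"angular":[0,0,0]},{"delta_pos":[0,0,0],"angular":[0,0,0]},{"delta_pos":[0,0,0],"angular":[0,0,0]},{"delta_pos":[0,0,0],"angular":[0,0,0]},{"delta_pos":[0,0,0],"angular":[0,0,0]},{"delta_pos":[0,0,0],"angular":[0,0,0]},{"delta_pos":[0,0,0],"angular":[0,0,0]},{"delta_pos":[0,0,0],"angular":[0,0,0]}]' 0 60 | egrep "pos|forc|open"
python3 - <<'E'
from h import *
where()
def G(th):
    a=.75*th; g=np.array([78-130.4*np.cos(th+.146),0,56+130.4*np.sin(th+.146)])
    t=np.array([g[0],0,-g[2]])+28*np.array([-np.sin(a),0,np.cos(a)])
    return t,R.from_rotvec([0,-a,0])
for base in(0,.5):
    t0,r0=G(base)
    for i in range(1,9):
        th=base+.0625*i; t,r=G(th);print(round(th,3),np.round(r0.inv().apply(t-t0),1),np.round((r0.inv()*r).as_rotvec(),3))
E
```

```text
position: [0.572, 0.0997, 0.0492]
force: [-0.3, 0.2, -0.5]
opening: 0.0303
gripper_force: 0.0
position: [0.5703, 0.0997, 0.0485]
force: [-4.5, -0.8, 5.1]
opening: 0.0058
gripper_force: 59.3
case xyz [-51.   -0.4  48.5] err [ 0.0053  0.0002 -0.0002]
0.062 [ 0.1  0.  -8.1] [ 0.    -0.047  0.   ]
0.125 [  0.8   0.  -16.1] [ 0.    -0.094  0.   ]
0.188 [  1.9   0.  -24. ] [ 0.    -0.141  0.   ]
0.25 [  3.5   0.  -31.8] [ 0.    -0.188  0.   ]
0.312 [  5.6   0.  -39.5] [ 0.    -0.234  0.   ]
0.375 [  8.1   0.  -47. ] [ 0.    -0.281  0.   ]
0.438 [ 11.2   0.  -54.4] [ 0.    -0.328  0.   ]
0.5 [ 14.6   0.  -61.5] [ 0.    -0.375  0.   ]
0.562 [ 1.1  0.  -7.8] [ 0.    -0.047  0.   ]
0.625 [  2.7   0.  -15.5] [ 0.    -0.094  0.   ]
0.688 [  4.8   0.  -23.1] [ 0.    -0.141  0.   ]
0.75 [  7.3   0.  -30.5] [ 0.    -0.188  0.   ]
0.812 [ 10.3   0.  -37.7] [ 0.    -0.234  0.   ]
0.875 [ 13.7   0.  -44.7] [ 0.    -0.281  0.   ]
0.938 [ 17.6   0.  -51.4] [ 0.    -0.328  0.   ]
1.0 [ 21.9   0.  -57.9] [ 0.    -0.375  0.   ]
```

Catch gripped. Lifting the lid.

```bash

python3 -m crank '[{"delta_pos":[0.1,0,-8],"angular":[0,-0.047,0]},{"delta_pos":[0.8,0,-16],"angular":[0,-0.094,0]},{"delta_pos":[1.9,0,-24],"angular":[0,-0.141,0]},{"delta_pos":[3.5,0,-31.8],"angular":[0,-0.188,0]},{"delta_pos":[5.6,0,-39.5],"angular":[0,-0.234,0]},{"delta_pos":[8.1,0,-47],"angular":[0,-0.281,0]},{"delta_pos":[11.2,0,-54.4],"angular":[0,-0.328,0]},{"delta_pos":[14.6,0,-61.5],"angular":[0,-0.375,0]}]' | egrep "pos|forc|open"
python3 -m crank '[{"delta_pos":[1.1,0,-7.8],"angular":[0,-0.047,0]},{"delta_pos":[2.7,0,-15.5],"angular":[0,-0.094,0]},{"delta_pos":[4.8,0,-23],"angular":[0,-0.141,0]},{"delta_pos":[7.3,0,-30.5],"angular":[0,-0.188,0]},{"delta_pos":[10.3,0,-37.7],"angular":[0,-0.234,0]},{"delta_pos":[13.7,0,-44.7],"angular":[0,-0.281,0]},{"delta_pos":[17.6,0,-51.4],"angular":[0,-0.328,0]},{"delta_pos":[22,0,-58],"angular":[0,-0.375,0]}]' | egrep "pos|forc|open"
python3 - <<'E'
from h import *
where()
c=camera("scene");save(c,"s6.png",(200,80,240,200),3)
W=topc(pts(c));m=(abs(abs(W[...,1])-90)<40)&(W[...,2]>62)&(W[...,2]<230)&(W[...,0]>-90)&(W[...,0]<100)
p=W[m];print(len(p),np.round(np.percentile(p,[2,50,98],axis=0),0).tolist())
E
```

```text
position: [0.5715, 0.1146, 0.1083]
force: [-0.5, -0.6, -8.1]
opening: 0.0057
gripper_force: 58.5
position: [0.575, 0.1567, 0.1527]
force: [0.7, -2.4, -10.1]
opening: 0.0059
gripper_force: 58.3
case xyz [  6.1  -0.3 152.7] err [ 0.0048  0.749  -0.0016]
2900 [[-7.0, -128.0, 66.0], [27.0, -78.0, 148.0], [81.0, 123.0, 191.0]]
```

View pics/s6.png

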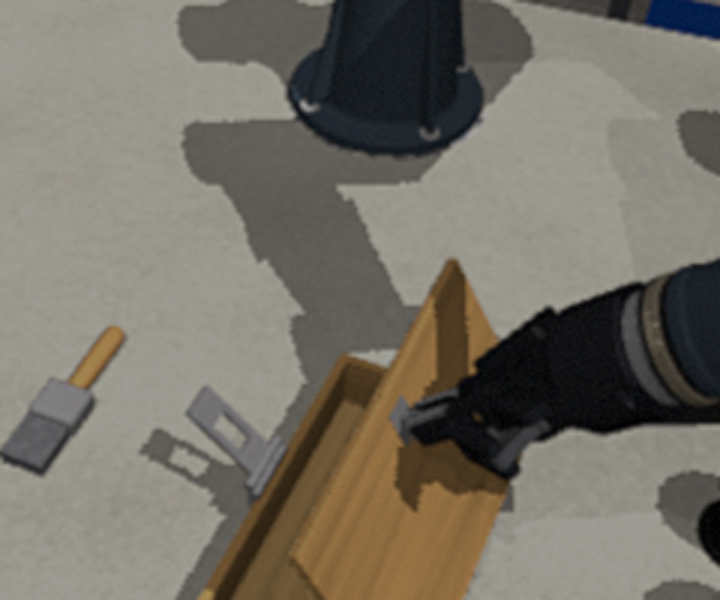

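Lid stands at about 1.0 rad, with the catch still held at (420,420). I release it, go round to the front and push the lid upright from inside.

```bash

python3 -m crank '[{"delta_pos":[0,0,0],"angular":[0,0,0]},{"delta_pos":[0,0,0],"angular":[0,0,0]},{"delta_pos":[0,0,0],"angular":[0,0,0]},{"delta_pos":[0,0,-30],"angular":[0,0,0]},{"delta_pos":[0,0,-70],"angular":[0,0,0]},{"delta_pos":[0,0,-110],"angular":[0,0,0]},{"delta_pos":[0,0,-140],"angular":[0,0.12,0]},{"delta_pos":[0,0,-140],"angular":[0,0.24,0]}]' 30 | egrep "pos|forc|open"
python3 -m crank '[{"delta_pos":[0,0,0],"angular":[0,0.12,0]},{"delta_pos":[0,0,0],"angular":[0,0.24,0]},{"delta_pos":[0,0,0],"angular":[0,0.36,0]},{"delta_pos":[0,0,0],"angular":[0,0.48,0]},{"delta_pos":[0,0,0],"angular":[0,0.51,0]},{"delta_pos":[0,0,0],"angular":[0,0.51,0]},{"delta_pos":[0,0,0],"angular":[0,0.51,0]},{"delta_pos":[0,0,0],"angular":[0,0.51,0]}]' 0 | egrep "pos|forc|open"
python3 -c "
from h import *
where();cneed(-30,0,150)"
```

```text
position: [0.5857, 0.2572, 0.2632]
force: [1.1, -0.3, 1.6]
opening: 0.0298
gripper_force: 0.0
position: [0.5826, 0.2511, 0.2587]
force: [-0.0, -0.2, -0.2]
opening: 0.0001
gripper_force: 0.0
case xyz [ 1.008e+02 -1.000e-01  2.587e+02] err [ 0.0082  0.0002 -0.0005]
delta [-130.8   -0.9  108.8] rot [ 0.0082  0.0002 -0.0005] at [0.5826 0.2511 0.2587]
```

```bash

python3 -m crank '[{"delta_pos":[-35,0,0],"angular":[0,0,0]},{"delta_pos":[-75,0,0],"angular":[0,0,0]},{"delta_pos":[-110,0,0],"angular":[0,0,0]},{"delta_pos":[-131,0,10],"angular":[0,0,0]},{"delta_pos":[-131,0,45],"angular":[0,0,0]},{"delta_pos":[-131,0,80],"angular":[0,0,0]},{"delta_pos":[-131,0,108],"angular":[0,0,0]},{"delta_pos":[-131,0,108],"angular":[0,0,0]}]' | egrep "pos|forc|open"
python3 -m crank '[{"delta_pos":[14,0,0],"angular":[0,0,0]},{"delta_pos":[28,0,0],"angular":[0,0,0]},{"delta_pos":[42,0,0],"angular":[0,0,0]},{"delta_pos":[56,0,0],"angular":[0,0,0]},{"delta_pos":[70,0,0],"angular":[0,0,0]},{"delta_pos":[84,0,0],"angular":[0,0,0]},{"delta_pos":[96,0,0],"angular":[0,0,0]},{"delta_pos":[104,0,0],"angular":[0,0,0]}]' | egrep "pos|forc|open"
python3 -m crank '[{"delta_pos":[2,0,0],"angular":[0,0,0]},{"delta_pos":[2,0,0],"angular":[0,0,0]},{"delta_pos":[2,0,0],"angular":[0,0,0]},{"delta_pos":[-20,0,0],"angular":[0,0,0]},{"delta_pos":[-60,0,-40],"angular":[0,0,0]},{"delta_pos":[-100,0,-80],"angular":[0,0,0]},{"delta_pos":[-130,0,-110],"angular":[0,0,0]},{"delta_pos":[-130,0,-110],"angular":[0,0,0]}]' | egrep "pos|forc|open"
python3 - <<'E'
from h import *
where()
c=camera("scene")
W=topc(pts(c));m=(abs(W[...,1])<130)&(W[...,2]>75)&(W[...,2]<230)&(W[...,0]>30)&(W[...,0]<180)
p=W[m]
for z in(90,120,150,180,205):
    s=p[abs(p[:,2]-z)<6];print(z,len(s),np.round(np.percentile(s[:,0],[5,50,95]),1) if len(s) else '')
for k in ("jar1",):
    Ww=pts(c)
    for d in outline_of("scene",k):
        q=Ww[d["mask"]];q=q[~np.isnan(q[:,0])];t=q[q[:,2]>.03];print(round(d["conf"],2),np.round(np.median(t,0),3),np.round((np.percentile(t,2,axis=0)+np.percentile(t,98,axis=0))/2,4),np.median(c["pixels"][d["mask"]],0))
E
```

```text
position: [0.5679, 0.1211, 0.1444]
force: [-1.4, -0.2, -0.1]
opening: 0.0003
gripper_force: 0.0
position: [0.5814, 0.2264, 0.1508]
force: [0.5, -2.9, 2.0]
opening: -0.0006
gripper_force: 1.3
position: [0.5691, 0.0923, 0.2619]
force: [1.3, -1.2, 0.4]
opening: 0.0002
gripper_force: 0.0
case xyz [-5.850e+01  2.000e-01  2.619e+02] err [ 0.0077 -0.0002 -0.0022]
90 27 [79.7 80.2 80.8]
120 27 [82.7 83.2 83.7]
150 28 [85.8 86.3 86.8]
180 66 [ 88.8  89.8 114.2]
205 258 [ 91.6  96.4 100.1]
0.9 [ 0.577 -0.339  0.036] [ 0.5753 -0.3403  0.0346] [130.5 127.5 122.5]
0.87 [ 0.576 -0.219  0.036] [ 0.575  -0.22    0.0353] [142. 140. 137.]
0.67 [ 0.657 -0.161  0.036] [ 0.6564 -0.1614  0.0348] [150. 147.   0.]
0.65 [ 0.485 -0.275  0.036] [ 0.4857 -0.2763  0.035 ] [119.   7.   2.]
0.61 [ 0.466 -0.371  0.036] [ 0.4647 -0.3728  0.0348] [121.5 117.  111. ]
```

Lid stands at about 1.67 rad, past upright. Now the first jar, the one near (0.574,-0.219).

```bash

python3 - <<'E'
from h import *
where()
for p in((.574,-.219),(.574,-.339),(.464,-.372)):
    need([*p,-.010],down(YAW)); print(np.round(topc([*p,0]),1))
E
```

```text
case xyz [-59.4  -2.2 264.1] err [ 0.0148 -0.0001 -0.0054]
delta [-308.9   25.7  274.5] rot [ 0.0148 -0.0001 -0.0054] at [0.5715 0.0913 0.2641]
[-368.4  -30.4    0. ]
delta [-428.4   36.3  274.6] rot [ 0.0148 -0.0001 -0.0054] at [0.5715 0.0913 0.2641]
[-487.9  -40.3    0. ]
delta [-471.   -70.4  273. ] rot [ 0.0148 -0.0001 -0.0054] at [0.5715 0.0913 0.2641]
[-529.9   66.6    0. ]
```

```bash

python3 -m crank '[{"delta_pos":[-40,3,0],"angular":[0.004,0,0]},{"delta_pos":[-80,7,0],"angular":[0.008,0,-0.003]},{"delta_pos":[-120,10,0],"angular":[0.008,0,-0.003]},{"delta_pos":[-160,13,20],"angular":[0.008,0,-0.003]},{"delta_pos":[-198,17,35],"angular":[0.008,0,-0.003]},{"delta_pos":[-236,20,50],"angular":[0.008,0,-0.003]},{"delta_pos":[-274,23,65],"angular":[0.008,0,-0.003]},{"delta_pos":[-309,25.7,80],"angular":[0.008,0,-0.003]}]' 72 25 | egrep "pos|forc|open"
python3 -m crank '[{"delta_pos":[0,0,38],"angular":[0,0,0]},{"delta_pos":[0,0,76],"angular":[0,0,0]},{"delta_pos":[0,0,114],"angular":[0,0,0]},{"delta_pos":[0,0,130],"angular":[0,0,0]},{"delta_pos":[0,0,130],"angular":[0,0,0]},{"delta_pos":[0,0,130],"angular":[0,0,0]},{"delta_pos":[0,0,130],"angular":[0,0,0]},{"delta_pos":[0,0,130],"angular":[0,0,0]}]' | egrep "pos|forc|open"
python3 - <<'E'
from h import *
where();need([.574,-.219,-.010],down(YAW))
c=camera("wrist");W=pts(c)
for d in outline_of("wrist","jar1"):
    q=W[d["mask"]];q=q[~np.isnan(q[:,0])];q=q[q[:,2]>.031]
    if len(q)>30 and np.ptp(np.median(c["pixels"][d["mask"]],0))<30: print(round(d["conf"],2),np.round(cv2.minEnclosingCircle((q[:,:2]*1000).astype(np.float32)),1) if 0 else cv2.minEnclosingCircle((q[:,:2]*1000).astype(np.float32)),np.round(np.median(q,0),3))
E
```

```text
position: [0.5688, -0.2163, 0.1779]
force: [0.9, 1.4, -0.6]
opening: 0.0722
gripper_force: 0.0
position: [0.571, -0.2158, 0.052]
force: [0.0, -0.7, 0.8]
opening: 0.0719
gripper_force: 0.0
case xyz [-365.5  -27.1   52. ] err [0.0022 0.0013 0.0029]
delta [-2.8  3.1 62. ] rot [0.0022 0.0013 0.0029] at [ 0.571  -0.2158  0.052 ]
0.81 ((572.7681884765625, -220.1741180419922), 23.105886459350586) [ 0.573 -0.219  0.036]
0.73 ((571.962890625, -325.1865234375), 16.10330581665039) [ 0.571 -0.321  0.034]
```

```bash

python3 -m crank '[{"delta_pos":[-4.2,2.2,0],"angular":[0,0,0]},{"delta_pos":[-4.2,2.2,15],"angular":[0,0,0]},{"delta_pos":[-4.2,2.2,30],"angular":[0,0,0]},{"delta_pos":[-4.2,2.2,45],"angular":[0,0,0]},{"delta_pos":[-4.2,2.2,56],"angular":[0,0,0]},{"delta_pos":[-4.2,2.2,60],"angular":[0,0,0]},{"delta_pos":[-4.2,2.2,60],"angular":[0,0,0]},{"delta_pos":[-4.2,2.2,60],"angular":[0,0,0]}]' | egrep "pos|forc|open"
python3 -m crank '[{"delta_pos":[0,0,0],"angular":[0,0,0]},{"delta_pos":[0,0,0],"angular":[0,0,0]},{"delta_pos":[0,0,0],"angular":[0,0,0]},{"delta_pos":[0,0,0],"angular":[0,0,0]},{"delta_pos":[0,0,0],"angular":[0,0,0]},{"delta_pos":[0,0,0],"angular":[0,0,0]},{"delta_pos":[0,0,0],"angular":[0,0,0]},{"delta_pos":[0,0,0],"angular":[0,0,0]}]' 30 25 | egrep "pos|forc|open"
python3 -c "
from h import *
where();cneed(-5,0,160)"
```

```text
position: [0.5718, -0.2201, -0.0093]
force: [0.7, 0.4, -0.2]
opening: 0.0719
gripper_force: 0.0
position: [0.5721, -0.2202, -0.0086]
force: [-0.7, 0.8, 5.7]
opening: 0.0453
gripper_force: 25.8
case xyz [-369.7  -28.6   -8.6] err [0.0005 0.0008 0.0028]
delta [ 364.7  -27.5 -168.9] rot [0.0005 0.0008 0.0028] at [ 0.5721 -0.2202 -0.0086]
```

```bash

python3 -m crank '[{"delta_pos":[0,0,-20],"angular":[0,0,0]},{"delta_pos":[0,0,-60],"angular":[0,0,0]},{"delta_pos":[0,0,-100],"angular":[0,0,0]},{"delta_pos":[20,0,-135],"angular":[0,0,0]},{"delta_pos":[50,-4,-160],"angular":[0,0,0]},{"delta_pos":[90,-7,-169],"angular":[0,0,0]},{"delta_pos":[130,-10,-169],"angular":[0,0,0]},{"delta_pos":[170,-13,-169],"angular":[0,0,0]}]' | egrep "pos|forc|open"
python3 -m crank '[{"delta_pos":[40,-3,0],"angular":[0,0,0]},{"delta_pos":[80,-6,0],"angular":[0,0,0]},{"delta_pos":[120,-9,0],"angular":[0,0,0]},{"delta_pos":[160,-12,0],"angular":[0,0,0]},{"delta_pos":[185,-14,0],"angular":[0,0,0]},{"delta_pos":[194,-14.5,20],"angular":[0,0,0]},{"delta_pos":[194,-14.5,50],"angular":[0,0,0]},{"delta_pos":[194,-14.5,70],"angular":[0,0,0]}]' | egrep "pos|forc|open"
python3 -m crank '[{"delta_pos":[0,0,0],"angular":[0,0,0]},{"delta_pos":[0,0,0],"angular":[0,0,0]},{"delta_pos":[0,0,0],"angular":[0,0,0]},{"delta_pos":[0,0,0],"angular":[0,0,0]},{"delta_pos":[0,0,0],"angular":[0,0,0]},{"delta_pos":[0,0,0],"angular":[0,0,0]},{"delta_pos":[0,0,0],"angular":[0,0,0]},{"delta_pos":[0,0,0],"angular":[0,0,0]}]' | egrep "pos|forc|open"
python3 -c "
from h import *
where();cneed(-5,0,1)"
```

```text
position: [0.5725, -0.0482, 0.1606]
force: [0.4, 0.2, -1.1]
opening: 0.0453
gripper_force: 26.0
position: [0.5721, 0.1466, 0.0878]
force: [1.1, -0.9, -0.8]
opening: 0.0449
gripper_force: 26.0
position: [0.5736, 0.1451, 0.09]
force: [0.7, -0.4, -0.4]
opening: 0.0454
gripper_force: 26.0
case xyz [-5.5  0.2 90. ] err [-0.     -0.0002  0.0025]
delta [ 0.5  0.2 89. ] rot [-0.     -0.0002  0.0025] at [0.5736 0.1451 0.09  ]
```

```bash

python3 -m crank '[{"delta_pos":[0.5,0,30],"angular":[0,0,0]},{"delta_pos":[0.5,0,60],"angular":[0,0,0]},{"delta_pos":[0.5,0,80],"angular":[0,0,0]},{"delta_pos":[0.5,0,86],"angular":[0,0,0]},{"delta_pos":[0.5,0,88],"angular":[0,0,0]},{"delta_pos":[0.5,0,88.5],"angular":[0,0,0]},{"delta_pos":[0.5,0,88.5],"angular":[0,0,0]},{"delta_pos":[0.5,0,88.5],"angular":[0,0,0]}]' | egrep "pos|forc|open"
python3 -m crank '[{"delta_pos":[0,0,0],"angular":[0,0,0]},{"delta_pos":[0,0,0],"angular":[0,0,0]},{"delta_pos":[0,0,0],"angular":[0,0,0]},{"delta_pos":[0,0,-10],"angular":[0,0,0]},{"delta_pos":[0,0,-40],"angular":[0,0,0]},{"delta_pos":[0,0,-65],"angular":[0,0,0]},{"delta_pos":[-15,0,-65],"angular":[0,0,0]},{"delta_pos":[-40,0,-65],"angular":[0,0,0]}]' 58 | egrep "pos|forc|open"
python3 -m crank '[{"delta_pos":[0,0,0],"angular":[0,0,0]},{"delta_pos":[0,0,0],"angular":[0,0,0]},{"delta_pos":[0,0,0],"angular":[0,0,0]},{"delta_pos":[0,0,0],"angular":[0,0,0]},{"delta_pos":[0,0,25],"angular":[0,0,0]},{"delta_pos":[0,0,50],"angular":[0,0,0]},{"delta_pos":[0,0,60],"angular":[0,0,0]},{"delta_pos":[0,0,60],"angular":[0,0,0]}]' 0 | egrep "pos|forc|open"
python3 -c "
from h import *
where();cneed(11,0,6)"
```

```text
position: [0.5745, 0.1458, 0.0023]
force: [1.0, 1.2, -0.5]
opening: 0.0457
gripper_force: 26.0
position: [0.5721, 0.1074, 0.0689]
force: [0.4, 0.8, -1.0]
opening: 0.0582
gripper_force: 0.0
position: [0.5677, 0.1064, 0.0033]
force: [-0.3, 0.5, 0.2]
opening: 0.0005
gripper_force: 0.0
case xyz [-44.5   2.9   3.3] err [-0.007   0.0004  0.0035]
delta [55.5  3.  -2.7] rot [-0.007   0.0004  0.0035] at [0.5677 0.1064 0.0033]
```

```bash

python3 -m crank '[{"delta_pos":[0,0,0],"angular":[0,0,0]},{"delta_pos":[0,0,0],"angular":[0,0,0]},{"delta_pos":[5,0,-1],"angular":[0,0,0]},{"delta_pos":[12,0,-2],"angular":[0,0,0]},{"delta_pos":[20,0,-2],"angular":[0,0,0]},{"delta_pos":[28,0,-2],"angular":[0,0,0]},{"delta_pos":[36,0,-2],"angular":[0,0,0]},{"delta_pos":[43,0,-2],"angular":[0,0,0]}]' | egrep "pos|forc|open"
python3 -c "
from h import *
where()"
python3 -m crank '[{"delta_pos":[4,0,0],"angular":[0,0,0]},{"delta_pos":[7,0,0],"angular":[0,0,0]},{"delta_pos":[9,0,0],"angular":[0,0,0]},{"delta_pos":[11,0,0],"angular":[0,0,0]},{"delta_pos":[12,0,0],"angular":[0,0,0]},{"delta_pos":[12,0,0],"angular":[0,0,0]},{"delta_pos":[12,0,0],"angular":[0,0,0]},{"delta_pos":[12,0,0],"angular":[0,0,0]}]' | egrep "pos|forc|open"
python3 - <<'E'
from h import *
where()
c=camera("wrist");W=topc(pts(c));m=outline_of("wrist","jar1")
for d in m[:3]:
    q=W[d["mask"]];q=q[~np.isnan(q[:,0])];print(round(d["conf"],2),np.round(np.percentile(q,[2,50,98],axis=0),1).tolist())
E
```

```text
position: [0.5736, 0.1499, 0.0081]
force: [0.4, -0.5, 0.1]
opening: -0.0004
gripper_force: 0.3
case xyz [-0.7  0.6  8.1] err [-0.0006 -0.0001  0.0035]
position: [0.5744, 0.1605, 0.0078]
force: [-0.0, -0.6, 1.2]
opening: -0.0
gripper_force: 0.0
case xyz [9.9 0.6 7.8] err [-0.0012 -0.0002  0.0022]
0.82 [[24.6, -18.1, 28.4], [55.7, -0.0, 43.7], [66.3, 17.7, 44.9]]
```

```bash

python3 -m crank '[{"delta_pos":[1,0,0],"angular":[0,0,0]},{"delta_pos":[2,0,0],"angular":[0,0,0]},{"delta_pos":[2,0,0],"angular":[0,0,0]},{"delta_pos":[2,0,0],"angular":[0,0,0]},{"delta_pos":[2,0,0],"angular":[0,0,0]},{"delta_pos":[2,0,0],"angular":[0,0,0]},{"delta_pos":[2,0,0],"angular":[0,0,0]},{"delta_pos":[2,0,0],"angular":[0,0,0]}]' | egrep "pos|force:"
python3 -m crank '[{"delta_pos":[1,0,0],"angular":[0,0,0]},{"delta_pos":[2,0,0],"angular":[0,0,0]},{"delta_pos":[2,0,0],"angular":[0,0,0]},{"delta_pos":[2,0,0],"angular":[0,0,0]},{"delta_pos":[2,0,0],"angular":[0,0,0]},{"delta_pos":[2,0,0],"angular":[0,0,0]},{"delta_pos":[2,0,0],"angular":[0,0,0]},{"delta_pos":[2,0,0],"angular":[0,0,0]}]' | egrep "pos|force:"
python3 - <<'E'
from h import *
where()
c=camera("wrist");W=topc(pts(c));m=outline_of("wrist","jar1")
for d in m[:3]:
    q=W[d["mask"]];q=q[~np.isnan(q[:,0])];print(round(d["conf"],2),np.round(np.percentile(q,[2,50,98],axis=0),1).tolist())
E
```

```text
position: [0.5744, 0.1608, 0.008]
force: [-0.9, -6.8, 1.4]
gripper_force: 3.3
position: [0.5744, 0.161, 0.0082]
force: [-0.8, -12.5, 3.3]
gripper_force: 6.3
case xyz [10.4  0.6  8.2] err [-0.0022  0.0052  0.0045]
0.59 [[24.5, -18.7, 27.8], [55.5, -0.2, 43.8], [66.2, 18.2, 45.2]]
```

Jar 1 is home: the push stalled at 12 N, centred. Backing off for the next jar.

```bash

python3 -m crank '[{"delta_pos":[-15,0,0],"angular":[0,0,0]},{"delta_pos":[-25,0,-20],"angular":[0,0,0]},{"delta_pos":[-30,0,-60],"angular":[0,0,0]},{"delta_pos":[-50,0,-100],"angular":[0,0,0]},{"delta_pos":[-80,0,-140],"angular":[0,0,0]},{"delta_pos":[-118,4,-160],"angular":[0,0,0]},{"delta_pos":[-158,8,-160],"angular":[0,0,0]},{"delta_pos":[-198,11,-160],"angular":[0,0,0]}]' 72 25 | egrep "pos|forc|open"
python3 - <<'E'
from h import *
where();c=camera("scene");W=pts(c)
for d in outline_of("scene","jar1"):
    q=W[d["mask"]];q=q[~np.isnan(q[:,0])];t=q[q[:,2]>.03];print(round(d["conf"],2),np.round(np.median(t,0),3),np.median(c["pixels"][d["mask"]],0))
need([.573,-.340,-.01],down(YAW))
E
```

```text
position: [0.5718, -0.0275, 0.1708]
force: [0.9, 0.0, -0.3]
opening: 0.0716
gripper_force: 0.0
case xyz [-177.6  -12.3  170.8] err [0.0056 0.0006 0.0044]
0.88 [ 0.466 -0.371  0.036] [133. 129. 122.]
0.81 [0.583 0.188 0.044] [105.  96.  94.]
0.71 [ 0.486 -0.276  0.036] [103.   7.   3.]
0.68 [ 0.577 -0.339  0.036] [134. 130. 124.]
0.67 [ 0.657 -0.161  0.036] [156. 153.   0.]
delta [-306.    27.5  179.9] rot [ 0.0033  0.0024 -0.004 ] at [ 0.5716 -0.0323  0.169 ]
```

```bash

python3 -m crank '[{"delta_pos":[-40,4,0],"angular":[0,0,0]},{"delta_pos":[-80,7,0],"angular":[0,0,0]},{"delta_pos":[-120,11,0],"angular":[0,0,0]},{"delta_pos":[-160,14,0],"angular":[0,0,0]},{"delta_pos":[-200,18,0],"angular":[0,0,0]},{"delta_pos":[-240,21,0],"angular":[0,0,0]},{"delta_pos":[-275,25,20],"angular":[0,0,0]},{"delta_pos":[-304,27,40],"angular":[0,0,0]}]' | egrep "pos|forc|open"
python3 -m crank '[{"delta_pos":[0,0,30],"angular":[0,0,0]},{"delta_pos":[0,0,60],"angular":[0,0,0]},{"delta_pos":[0,0,75],"angular":[0,0,0]},{"delta_pos":[0,0,75],"angular":[0,0,0]},{"delta_pos":[0,0,75],"angular":[0,0,0]},{"delta_pos":[0,0,75],"angular":[0,0,0]},{"delta_pos":[0,0,75],"angular":[0,0,0]},{"delta_pos":[0,0,75],"angular":[0,0,0]}]' | egrep "pos|forc|open"
cat >> h.py <<'E'
def jarw():
    where();c=camera("wrist");W=pts(c);tp=tool()[0]
    for d in outline_of("wrist","jar1"):
        q=W[d["mask"]];q=q[~np.isnan(q[:,0])];q=q[(q[:,2]>.031)&(q[:,2]<.045)]
        if len(q)<30: continue
        (x,y),r=cv2.minEnclosingCircle((q[:,:2]*1000).astype(np.float32)); col=np.median(c["pixels"][d["mask"]],0)
        print(round(d["conf"],2),np.round([x,y,r],1),col,np.round(np.median(q,0),3))
        if np.ptp(col)<30 and np.hypot(x/1000-tp[0],y/1000-tp[1])<.04: need([x/1000,y/1000,-.0085],down(YAW))
E
python3 -c "
from h import *
jarw()"
```

```text
position: [0.5739, -0.3347, 0.1285]
force: [0.2, 0.3, 0.4]
opening: 0.0722
gripper_force: 0.0
position: [0.5737, -0.332, 0.0546]
force: [0.1, 0.0, -0.1]
opening: 0.0716
gripper_force: 0.0
case xyz [-481.   -39.4   54.6] err [0.0019 0.002  0.0032]
0.97 [ 572.5 -341.1   22.9] [194. 193. 195.] [ 0.573 -0.34   0.036]
delta [-9.2 -0.1 62.6] rot [0.001  0.0014 0.003 ] at [ 0.5733 -0.3318  0.0541]
0.81 [ 482.7 -277.1   23.3] [187.  12.   9.] [ 0.484 -0.276  0.036]
0.6 [ 461.8 -371.5   23. ] [186. 185. 188.] [ 0.461 -0.368  0.036]
```

```bash

python3 -m crank '[{"delta_pos":[-9.2,0,0],"angular":[0,0,0]},{"delta_pos":[-9.2,0,15],"angular":[0,0,0]},{"delta_pos":[-9.2,0,30],"angular":[0,0,0]},{"delta_pos":[-9.2,0,45],"angular":[0,0,0]},{"delta_pos":[-9.2,0,57],"angular":[0,0,0]},{"delta_pos":[-9.2,0,62],"angular":[0,0,0]},{"delta_pos":[-9.2,0,62],"angular":[0,0,0]},{"delta_pos":[-9.2,0,62],"angular":[0,0,0]}]' | egrep "pos|forc|open"
python3 -m crank '[{"delta_pos":[0,0,0],"angular":[0,0,0]},{"delta_pos":[0,0,0],"angular":[0,0,0]},{"delta_pos":[0,0,0],"angular":[0,0,0]},{"delta_pos":[0,0,0],"angular":[0,0,0]},{"delta_pos":[0,0,0],"angular":[0,0,0]},{"delta_pos":[0,0,0],"angular":[0,0,0]},{"delta_pos":[0,0,0],"angular":[0,0,0]},{"delta_pos":[0,0,0],"angular":[0,0,0]}]' 30 25 | egrep "pos|forc|open"
python3 -c "
from h import *
where();cneed(-5,-80,160)"
```

```text
position: [0.5719, -0.341, -0.0093]
force: [0.5, 0.7, 0.3]
opening: 0.0724
gripper_force: 0.0
position: [0.5725, -0.3413, -0.0082]
force: [-0.5, -0.3, 5.5]
opening: 0.0452
gripper_force: 26.1
case xyz [-490.3  -39.    -8.2] err [0.0008 0.0013 0.0028]
delta [ 485.    42.5 -168.8] rot [0.0008 0.0013 0.0028] at [ 0.5725 -0.3413 -0.0082]
```

```bash

python3 -m crank '[{"delta_pos":[0,0,-20],"angular":[0,0,0]},{"delta_pos":[0,0,-60],"angular":[0,0,0]},{"delta_pos":[0,0,-100],"angular":[0,0,0]},{"delta_pos":[20,0,-135],"angular":[0,0,0]},{"delta_pos":[50,4,-160],"angular":[0,0,0]},{"delta_pos":[90,8,-169],"angular":[0,0,0]},{"delta_pos":[130,11,-169],"angular":[0,0,0]},{"delta_pos":[170,15,-169],"angular":[0,0,0]}]' | egrep "pos|forc|open"
python3 -m crank '[{"delta_pos":[40,4,0],"angular":[0,0,0]},{"delta_pos":[80,7,0],"angular":[0,0,0]},{"delta_pos":[120,11,0],"angular":[0,0,0]},{"delta_pos":[160,14,0],"angular":[0,0,0]},{"delta_pos":[200,18,0],"angular":[0,0,0]},{"delta_pos":[240,22,0],"angular":[0,0,0]},{"delta_pos":[280,25,0],"angular":[0,0,0]},{"delta_pos":[315,27.5,0],"angular":[0,0,0]}]' | egrep "pos|forc|open"
python3 -m crank '[{"delta_pos":[0,0,20],"angular":[0,0,0]},{"delta_pos":[0,0,50],"angular":[0,0,0]},{"delta_pos":[0,0,70],"angular":[0,0,0]},{"delta_pos":[0,0,70],"angular":[0,0,0]},{"delta_pos":[0,0,70],"angular":[0,0,0]},{"delta_pos":[0,0,70],"angular":[0,0,0]},{"delta_pos":[0,0,70],"angular":[0,0,0]},{"delta_pos":[0,0,70],"angular":[0,0,0]}]' | egrep "pos|forc|open"
python3 -c "
from h import *
where();cneed(-5,-80,1.5)"
```

```text
position: [0.6005, -0.1712, 0.1607]
force: [0.6, -0.3, -0.8]
opening: 0.0453
gripper_force: 25.9
position: [0.6524, 0.1421, 0.159]
force: [-0.7, -0.5, -0.1]
opening: 0.045
gripper_force: 25.9
position: [0.6543, 0.1391, 0.0915]
force: [-0.1, -0.2, -1.2]
opening: 0.0452
gripper_force: 25.9
case xyz [ -4.8 -80.8  91.5] err [ 0.0024 -0.0005  0.0023]
delta [-0.2 -1.  90. ] rot [ 0.0024 -0.0005  0.0023] at [0.6543 0.1391 0.0915]
```

```bash

python3 -m crank '[{"delta_pos":[0,-0.8,30],"angular":[0,0,0]},{"delta_pos":[0,-0.8,60],"angular":[0,0,0]},{"delta_pos":[0,-0.8,80],"angular":[0,0,0]},{"delta_pos":[0,-0.8,87],"angular":[0,0,0]},{"delta_pos":[0,-0.8,89],"angular":[0,0,0]},{"delta_pos":[0,-0.8,90],"angular":[0,0,0]},{"delta_pos":[0,-0.8,90],"angular":[0,0,0]},{"delta_pos":[0,-0.8,90],"angular":[0,0,0]}]' | egrep "pos|forc|open"
python3 -m crank '[{"delta_pos":[0,0,0],"angular":[0,0,0]},{"delta_pos":[0,0,0],"angular":[0,0,0]},{"delta_pos":[0,0,0],"angular":[0,0,0]},{"delta_pos":[0,0,-10],"angular":[0,0,0]},{"delta_pos":[0,0,-40],"angular":[0,0,0]},{"delta_pos":[0,0,-65],"angular":[0,0,0]},{"delta_pos":[-15,0,-65],"angular":[0,0,0]},{"delta_pos":[-40,0,-65],"angular":[0,0,0]}]' 58 | egrep "pos|forc|open"
python3 -m crank '[{"delta_pos":[0,0,0],"angular":[0,0,0]},{"delta_pos":[0,0,0],"angular":[0,0,0]},{"delta_pos":[0,0,0],"angular":[0,0,0]},{"delta_pos":[0,0,0],"angular":[0,0,0]},{"delta_pos":[0,0,25],"angular":[0,0,0]},{"delta_pos":[0,0,50],"angular":[0,0,0]},{"delta_pos":[0,0,58],"angular":[0,0,0]},{"delta_pos":[0,0,58],"angular":[0,0,0]}]' 0 | egrep "pos|forc|open"
python3 -m crank '[{"delta_pos":[0,0,0],"angular":[0,0,0]},{"delta_pos":[0,0,0],"angular":[0,0,0]},{"delta_pos":[5,0,0],"angular":[0,0,0]},{"delta_pos":[12,0,0],"angular":[0,0,0]},{"delta_pos":[20,0,0],"angular":[0,0,0]},{"delta_pos":[28,0,0],"angular":[0,0,0]},{"delta_pos":[36,0,0],"angular":[0,0,0]},{"delta_pos":[43,0,0],"angular":[0,0,0]}]' | egrep "pos|forc|open"
python3 -m crank '[{"delta_pos":[4,0,0],"angular":[0,0,0]},{"delta_pos":[7,0,0],"angular":[0,0,0]},{"delta_pos":[9,0,0],"angular":[0,0,0]},{"delta_pos":[10,0,0],"angular":[0,0,0]},{"delta_pos":[10,0,0],"angular":[0,0,0]},{"delta_pos":[10,0,0],"angular":[0,0,0]},{"delta_pos":[10,0,0],"angular":[0,0,0]},{"delta_pos":[10,0,0],"angular":[0,0,0]}]' | egrep "pos|forc|open"
python3 -c "
from h import *
where()"
```

```text
position: [0.6536, 0.1395, 0.0014]
force: [-0.2, -0.1, 0.2]
opening: 0.0448
gripper_force: 26.2
position: [0.651, 0.1013, 0.0678]
force: [1.0, -1.2, 0.3]
opening: 0.0582
gripper_force: 0.0
position: [0.6463, 0.1003, 0.0038]
force: [-0.4, -0.6, -0.2]
opening: 0.0002
gripper_force: 0.0
position: [0.6524, 0.1437, 0.0069]
force: [-0.1, -0.8, 0.5]
opening: -0.0001
gripper_force: 0.3
position: [0.6528, 0.1523, 0.0065]
force: [-0.2, 0.4, -0.3]
opening: 0.0002
gripper_force: 0.0
case xyz [  8.2 -78.2   6.5] err [-0.0018 -0.0002  0.0023]
```

```bash

python3 -m crank '[{"delta_pos":[1,1,0],"angular":[0,0,0]},{"delta_pos":[2,1.5,0],"angular":[0,0,0]},{"delta_pos":[3,1.5,0],"angular":[0,0,0]},{"delta_pos":[4,1.5,0],"angular":[0,0,0]},{"delta_pos":[4,1.5,0],"angular":[0,0,0]},{"delta_pos":[4,1.5,0],"angular":[0,0,0]},{"delta_pos":[4,1.5,0],"angular":[0,0,0]},{"delta_pos":[4,1.5,0],"angular":[0,0,0]}]' | egrep "pos|force:"
python3 -m crank '[{"delta_pos":[1,0,0],"angular":[0,0,0]},{"delta_pos":[2,0,0],"angular":[0,0,0]},{"delta_pos":[2,0,0],"angular":[0,0,0]},{"delta_pos":[2,0,0],"angular":[0,0,0]},{"delta_pos":[2,0,0],"angular":[0,0,0]},{"delta_pos":[2,0,0],"angular":[0,0,0]},{"delta_pos":[2,0,0],"angular":[0,0,0]},{"delta_pos":[2,0,0],"angular":[0,0,0]}]' | egrep "pos|force:"
python3 - <<'E'
from h import *
where()
c=camera("wrist");W=topc(pts(c));m=outline_of("wrist","jar1")
for d in m[:4]:
    q=W[d["mask"]];q=q[~np.isnan(q[:,0])];print(round(d["conf"],2),np.round(np.percentile(q,[2,50,98],axis=0),1).tolist())
E
```

```text
position: [0.6544, 0.154, 0.0067]
force: [-1.4, -7.4, 2.1]
gripper_force: 3.4
position: [0.6544, 0.1541, 0.0068]
force: [-1.8, -11.6, 2.0]
gripper_force: 5.7
case xyz [ 10.2 -79.7   6.8] err [-0.003  0.006  0.004]
0.96 [[24.8, -20.9, 33.5], [55.8, -3.0, 43.7], [66.3, 17.1, 45.0]]
0.78 [[24.6, -98.5, 28.5], [55.5, -80.2, 43.8], [66.2, -61.9, 45.1]]
0.47 [[-70.0, -135.3, 6.6], [43.8, -35.6, 33.3], [79.7, 80.6, 59.0]]
```

Jar 2 is home too. Third jar, near (0.463,-0.372).

```bash

python3 -m crank '[{"delta_pos":[-15,0,0],"angular":[0,0,0]},{"delta_pos":[-25,0,-20],"angular":[0,0,0]},{"delta_pos":[-30,0,-60],"angular":[0,0,0]},{"delta_pos":[-50,0,-100],"angular":[0,0,0]},{"delta_pos":[-80,-10,-140],"angular":[0,0,0]},{"delta_pos":[-118,-22,-160],"angular":[0,0,0]},{"delta_pos":[-156,-34,-160],"angular":[0,0,0]},{"delta_pos":[-194,-46,-160],"angular":[0,0,0]}]' 72 25 | egrep "pos|forc|open"
python3 - <<'E'
from h import *
where();c=camera("scene");W=pts(c)
for d in outline_of("scene","jar1"):
    q=W[d["mask"]];q=q[~np.isnan(q[:,0])];t=q[q[:,2]>.03]
    if len(t): print(round(d["conf"],2),np.round(np.median(t,0),3),np.median(c["pixels"][d["mask"]],0))
need([.462,-.372,-.0085],down(YAW))
E
```

```text
position: [0.5987, -0.0244, 0.1695]
force: [-0.2, -0.7, -0.6]
opening: 0.0721
gripper_force: 0.0
case xyz [-172.4  -38.9  169.5] err [0.0062 0.0001 0.0042]
0.88 [ 0.465 -0.37   0.036] [132.  128.5 123.5]
0.75 [ 0.488 -0.275  0.036] [98.  6.  4.]
0.73 [ 0.657 -0.161  0.036] [157. 152.   0.]
0.7 [0.586 0.188 0.044] [101.5  91.   87.5]
0.49 [0.663 0.182 0.044] [106.  99.  98.]
delta [-353.5 -103.6  176.5] rot [-0.0002  0.0014 -0.0036] at [ 0.5958 -0.0285  0.1675]
```

```bash

python3 -m crank '[{"delta_pos":[-39,-12,0],"angular":[0,0,0]},{"delta_pos":[-78,-23,0],"angular":[0,0,0]},{"delta_pos":[-117,-35,0],"angular":[0,0,0]},{"delta_pos":[-156,-46,0],"angular":[0,0,0]},{"delta_pos":[-195,-58,0],"angular":[0,0,0]},{"delta_pos":[-234,-69,0],"angular":[0,0,0]},{"delta_pos":[-273,-81,0],"angular":[0,0,0]},{"delta_pos":[-312,-92,0],"angular":[0,0,0]}]' | egrep "pos|forc|open"
python3 -m crank '[{"delta_pos":[-35,-10,10],"angular":[0,0,0]},{"delta_pos":[-38,-10.6,40],"angular":[0,0,0]},{"delta_pos":[-38,-10.6,75],"angular":[0,0,0]},{"delta_pos":[-38,-10.6,110],"angular":[0,0,0]},{"delta_pos":[-38,-10.6,114],"angular":[0,0,0]},{"delta_pos":[-38,-10.6,114],"angular":[0,0,0]},{"delta_pos":[-38,-10.6,114],"angular":[0,0,0]},{"delta_pos":[-38,-10.6,114],"angular":[0,0,0]}]' | egrep "pos|forc|open"
python3 -c "
from h import *
jarw()"
```

```text
position: [0.4802, -0.328, 0.1663]
force: [-0.5, 0.8, 0.2]
opening: 0.0719
gripper_force: 0.0
position: [0.4685, -0.3649, 0.0546]
force: [0.1, -0.8, -0.7]
opening: 0.0721
gripper_force: 0.0
case xyz [-522.5   62.7   54.6] err [0.0023 0.0029 0.0033]
0.91 [ 461.6 -372.5   22.9] [188. 187. 189.] [ 0.462 -0.371  0.036]
delta [-7.9 -6.3 63.3] rot [0.0025 0.0032 0.0033] at [ 0.4684 -0.3649  0.0548]
0.89 [ 482.3 -276.8   23. ] [189.  20.  18.] [ 0.482 -0.276  0.036]
```

```bash

python3 -m crank '[{"delta_pos":[-8,-6.3,0],"angular":[0,0,0]},{"delta_pos":[-8,-6.3,15],"angular":[0,0,0]},{"delta_pos":[-8,-6.3,30],"angular":[0,0,0]},{"delta_pos":[-8,-6.3,45],"angular":[0,0,0]},{"delta_pos":[-8,-6.3,57],"angular":[0,0,0]},{"delta_pos":[-8,-6.3,62.5],"angular":[0,0,0]},{"delta_pos":[-8,-6.3,62.5],"angular":[0,0,0]},{"delta_pos":[-8,-6.3,62.5],"angular":[0,0,0]}]' | egrep "pos|forc|open"
python3 -m crank '[{"delta_pos":[0,0,0],"angular":[0,0,0]},{"delta_pos":[0,0,0],"angular":[0,0,0]},{"delta_pos":[0,0,0],"angular":[0,0,0]},{"delta_pos":[0,0,0],"angular":[0,0,0]},{"delta_pos":[0,0,0],"angular":[0,0,0]},{"delta_pos":[0,0,0],"angular":[0,0,0]},{"delta_pos":[0,0,0],"angular":[0,0,0]},{"delta_pos":[0,0,0],"angular":[0,0,0]}]' 30 25 | egrep "pos|forc|open"
python3 -c "
from h import *
where();cneed(-5,80,160)"
```

```text
position: [0.4599, -0.3717, -0.0098]
force: [0.2, 0.4, 0.5]
opening: 0.0721
gripper_force: 0.0
position: [0.4604, -0.372, -0.009]
force: [-0.3, 0.4, 6.4]
opening: 0.0451
gripper_force: 25.9
case xyz [-530.2   70.2   -9. ] err [0.0004 0.0014 0.0029]
delta [ 525.    -8.3 -169.7] rot [0.0004 0.0014 0.0029] at [ 0.4604 -0.372  -0.009 ]
```

```bash

python3 -m crank '[{"delta_pos":[0,0,-20],"angular":[0,0,0]},{"delta_pos":[0,0,-60],"angular":[0,0,0]},{"delta_pos":[0,0,-100],"angular":[0,0,0]},{"delta_pos":[20,0,-135],"angular":[0,0,0]},{"delta_pos":[50,-1,-160],"angular":[0,0,0]},{"delta_pos":[90,-2,-169],"angular":[0,0,0]},{"delta_pos":[130,-2,-169],"angular":[0,0,0]},{"delta_pos":[170,-3,-169],"angular":[0,0,0]}]' | egrep "pos|forc|open"
python3 -m crank '[{"delta_pos":[40,-1,0],"angular":[0,0,0]},{"delta_pos":[80,-1,0],"angular":[0,0,0]},{"delta_pos":[120,-2,0],"angular":[0,0,0]},{"delta_pos":[160,-3,0],"angular":[0,0,0]},{"delta_pos":[200,-3,0],"angular":[0,0,0]},{"delta_pos":[240,-4,0],"angular":[0,0,0]},{"delta_pos":[280,-5,0],"angular":[0,0,0]},{"delta_pos":[318,-5,0],"angular":[0,0,0]}]' | egrep "pos|forc|open"
python3 -m crank '[{"delta_pos":[25,0,0],"angular":[0,0,0]},{"delta_pos":[37,-0.3,20],"angular":[0,0,0]},{"delta_pos":[37,-0.3,50],"angular":[0,0,0]},{"delta_pos":[37,-0.3,70],"angular":[0,0,0]},{"delta_pos":[37,-0.3,70],"angular":[0,0,0]},{"delta_pos":[37,-0.3,70],"angular":[0,0,0]},{"delta_pos":[37,-0.3,70],"angular":[0,0,0]},{"delta_pos":[37,-0.3,70],"angular":[0,0,0]}]' | egrep "pos|forc|open"
python3 -c "
from h import *
where();cneed(-5,80,1)"
```

```text
position: [0.4709, -0.2006, 0.1601]
force: [-0.4, 0.7, -0.2]
opening: 0.0453
gripper_force: 25.9
position: [0.4902, 0.1179, 0.1589]
force: [0.3, 0.2, -0.3]
opening: 0.0451
gripper_force: 25.9
position: [0.4949, 0.1524, 0.0903]
force: [0.8, 0.4, -0.3]
opening: 0.045
gripper_force: 26.0
case xyz [-4.7 79.2 90.3] err [ 0.0017 -0.0005  0.0022]
delta [-0.3 -1.  89.3] rot [ 0.0017 -0.0005  0.0022] at [0.4949 0.1524 0.0903]
```

```bash

python3 -m crank '[{"delta_pos":[0,-0.8,30],"angular":[0,0,0]},{"delta_pos":[0,-0.8,60],"angular":[0,0,0]},{"delta_pos":[0,-0.8,80],"angular":[0,0,0]},{"delta_pos":[0,-0.8,86],"angular":[0,0,0]},{"delta_pos":[0,-0.8,88],"angular":[0,0,0]},{"delta_pos":[0,-0.8,89],"angular":[0,0,0]},{"delta_pos":[0,-0.8,89],"angular":[0,0,0]},{"delta_pos":[0,-0.8,89],"angular":[0,0,0]}]' | egrep "pos|forc|open"
python3 -m crank '[{"delta_pos":[0,0,0],"angular":[0,0,0]},{"delta_pos":[0,0,0],"angular":[0,0,0]},{"delta_pos":[0,0,0],"angular":[0,0,0]},{"delta_pos":[0,0,-10],"angular":[0,0,0]},{"delta_pos":[0,0,-40],"angular":[0,0,0]},{"delta_pos":[0,0,-65],"angular":[0,0,0]},{"delta_pos":[-15,0,-65],"angular":[0,0,0]},{"delta_pos":[-40,0,-65],"angular":[0,0,0]}]' 58 | egrep "pos|forc|open"
python3 -m crank '[{"delta_pos":[0,0,0],"angular":[0,0,0]},{"delta_pos":[0,0,0],"angular":[0,0,0]},{"delta_pos":[0,0,0],"angular":[0,0,0]},{"delta_pos":[0,0,0],"angular":[0,0,0]},{"delta_pos":[0,0,25],"angular":[0,0,0]},{"delta_pos":[0,0,50],"angular":[0,0,0]},{"delta_pos":[0,0,58],"angular":[0,0,0]},{"delta_pos":[0,0,58],"angular":[0,0,0]}]' 0 | egrep "pos|forc|open"
python3 -m crank '[{"delta_pos":[0,0.5,0],"angular":[0,0,0]},{"delta_pos":[0,0.5,0],"angular":[0,0,0]},{"delta_pos":[5,0.5,0],"angular":[0,0,0]},{"delta_pos":[12,0.5,0],"angular":[0,0,0]},{"delta_pos":[20,0.5,0],"angular":[0,0,0]},{"delta_pos":[28,0.5,0],"angular":[0,0,0]},{"delta_pos":[36,0.5,0],"angular":[0,0,0]},{"delta_pos":[43,0.5,0],"angular":[0,0,0]}]' | egrep "pos|forc|open"
python3 -m crank '[{"delta_pos":[4,0,0],"angular":[0,0,0]},{"delta_pos":[7,0,0],"angular":[0,0,0]},{"delta_pos":[9,0,0],"angular":[0,0,0]},{"delta_pos":[10,0,0],"angular":[0,0,0]},{"delta_pos":[10,0,0],"angular":[0,0,0]},{"delta_pos":[10,0,0],"angular":[0,0,0]},{"delta_pos":[10,0,0],"angular":[0,0,0]},{"delta_pos":[10,0,0],"angular":[0,0,0]}]' | egrep "pos|forc|open"
python3 -c "
from h import *
where()"
```

```text
position: [0.494, 0.1528, 0.0014]
force: [0.2, -0.2, -0.0]
opening: 0.0451
gripper_force: 26.0
position: [0.4915, 0.114, 0.0676]
force: [0.3, -1.2, 0.2]
opening: 0.0578
gripper_force: 0.0
position: [0.4878, 0.1134, 0.0051]
force: [-0.2, 0.3, 0.1]
opening: -0.0004
gripper_force: 0.0
position: [0.4937, 0.1568, 0.0073]
force: [-0.4, -1.1, 0.0]
opening: -0.0006
gripper_force: 0.3
position: [0.4941, 0.1654, 0.0069]
force: [0.0, -0.6, -0.7]
opening: -0.0003
gripper_force: 0.0
case xyz [ 8.2 81.1  6.9] err [-0.0016 -0.      0.0022]
```

```bash

python3 -m crank '[{"delta_pos":[1,1,0],"angular":[0,0,0]},{"delta_pos":[2,1,0],"angular":[0,0,0]},{"delta_pos":[3,1,0],"angular":[0,0,0]},{"delta_pos":[4,1,0],"angular":[0,0,0]},{"delta_pos":[4,1,0],"angular":[0,0,0]},{"delta_pos":[4,1,0],"angular":[0,0,0]},{"delta_pos":[4,1,0],"angular":[0,0,0]},{"delta_pos":[4,1,0],"angular":[0,0,0]}]' | egrep "pos|force:"
python3 -m crank '[{"delta_pos":[1,0,0],"angular":[0,0,0]},{"delta_pos":[2,0,0],"angular":[0,0,0]},{"delta_pos":[2,0,0],"angular":[0,0,0]},{"delta_pos":[2,0,0],"angular":[0,0,0]},{"delta_pos":[2,0,0],"angular":[0,0,0]},{"delta_pos":[2,0,0],"angular":[0,0,0]},{"delta_pos":[2,0,0],"angular":[0,0,0]},{"delta_pos":[2,0,0],"angular":[0,0,0]}]' | egrep "pos|force:"
python3 - <<'E'
from h import *
where()
c=camera("wrist");W=topc(pts(c));m=outline_of("wrist","jar1")
for d in m[:4]:
    q=W[d["mask"]];q=q[~np.isnan(q[:,0])];print(round(d["conf"],2),np.round(np.percentile(q,[2,50,98],axis=0),1).tolist())
E
python3 -m crank '[{"delta_pos":[-15,0,0],"angular":[0,0,0]},{"delta_pos":[-25,0,-20],"angular":[0,0,0]},{"delta_pos":[-30,0,-60],"angular":[0,0,0]},{"delta_pos":[-30,0,-100],"angular":[0,0,0]},{"delta_pos":[-30,0,-140],"angular":[0,0,0]},{"delta_pos":[-30,0,-180],"angular":[0,0,0]},{"delta_pos":[-30,0,-220],"angular":[0,0,0]},{"delta_pos":[-30,0,-260],"angular":[0,0,0]}]' | egrep "t:|pos|forc|open"
python3 - <<'E'
from h import *
where();c=camera("wrist");save(c,"w9.png")
W=topc(pts(c))
for d in outline_of("wrist","jar1"):
    q=W[d["mask"]];q=q[~np.isnan(q[:,0])];q=q[(q[:,2]>38)&(q[:,2]<48)];
    if len(q)>20:print(round(d["conf"],2),np.round(np.percentile(q,[2,50,98],axis=0),1).tolist())
E
```

```text
position: [0.4957, 0.1676, 0.0072]
force: [-0.3, -9.5, 2.6]
gripper_force: 4.7
position: [0.4957, 0.1678, 0.0074]
force: [-0.3, -17.7, 3.8]
gripper_force: 8.5
case xyz [10.6 79.6  7.4] err [-0.002   0.005   0.0055]
0.92 [[24.0, -18.2, 30.4], [55.5, 2.3, 43.8], [66.2, 20.6, 45.3]]
0.71 [[-70.2, -82.7, 6.7], [43.9, 34.8, 33.3], [79.8, 134.8, 59.0]]
0.65 [[25.0, 62.0, 34.5], [55.7, 79.9, 43.8], [66.2, 97.9, 45.2]]
t: 53.07
position: [0.4929, 0.1417, 0.2692]
eef_rot: [0.735, 0.678, -0.0, -0.0]
force: [1.7, 0.5, -0.1]
opening: -0.0002
gripper_force: 0.0
case xyz [-15.6  80.3 269.2] err [-0.001  -0.0003  0.0027]
0.85 [[24.3, -18.0, 41.8], [39.0, 0.2, 43.8], [66.6, 18.5, 45.4]]
0.74 [[25.1, 61.5, 42.2], [38.9, 79.9, 43.8], [66.4, 97.3, 45.5]]
0.61 [[24.4, -97.4, 39.9], [38.1, -78.8, 43.8], [66.7, -60.3, 45.4]]
```

View pics/w9.png

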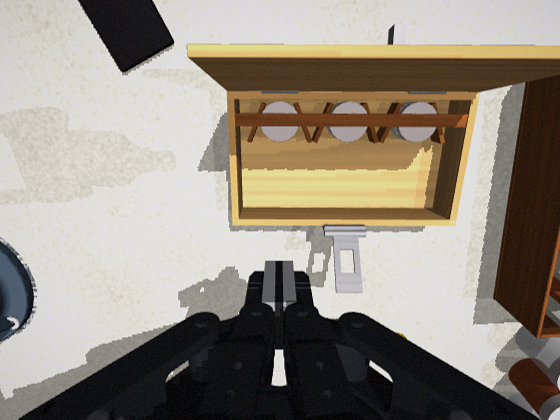

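All three jars sit home between their rails at (280,120), (348,120) and (418,120), and no fourth jar is present. Now I shut the lid, starting from behind.

```bash

python3 -m crank '[{"delta_pos":[30,5,-10],"angular":[0,0,0]},{"delta_pos":[70,10,-10],"angular":[0,0,0]},{"delta_pos":[110,15,-10],"angular":[0,0,0]},{"delta_pos":[148,20,-5],"angular":[0,0,0]},{"delta_pos":[152,20,30],"angular":[0,0,0]},{"delta_pos":[152,20,70],"angular":[0,0,0]},{"delta_pos":[152,20,108],"angular":[0,0,0]},{"delta_pos":[152,20,108],"angular":[0,0,0]}]' 0 | egrep "pos|force:"
python3 -m crank '[{"delta_pos":[-14,0,0],"angular":[0,0,0]},{"delta_pos":[-28,0,0],"angular":[0,0,0]},{"delta_pos":[-42,0,0],"angular":[0,0,0]},{"delta_pos":[-57,0,0],"angular":[0,0,0]},{"delta_pos":[-72,0,0],"angular":[0,0,0]},{"delta_pos":[-88,0,0],"angular":[0,0,0]},{"delta_pos":[-104,0,0],"angular":[0,0,0]},{"delta_pos":[-118,0,0],"angular":[0,0,0]}]' | egrep "pos|force:"
python3 -m crank '[{"delta_pos":[-3,0,0],"angular":[0,0,0]},{"delta_pos":[-3,0,0],"angular":[0,0,0]},{"delta_pos":[-3,0,0],"angular":[0,0,0]},{"delta_pos":[8,0,-15],"angular":[0,0,0]},{"delta_pos":[8,0,-40],"angular":[0,0,0]},{"delta_pos":[8,0,-60],"angular":[0,0,0]},{"delta_pos":[8,0,-60],"angular":[0,0,0]},{"delta_pos":[8,0,-60],"angular":[0,0,0]}]' | egrep "pos|force:"
python3 - <<'E'
from h import *
where();c=camera("scene");W=topc(pts(c))
m=(W[...,1]<-30)&(W[...,1]>-135)&(W[...,2]>70)&(W[...,2]<230)&(W[...,0]>-100)&(W[...,0]<120)
p=W[m]
for z in range(75,226,15):
    s=p[abs(p[:,2]-z)<4];print(z,len(s),np.round(np.percentile(s[:,0],[5,50,95]),1) if len(s) else '')
E
```

```text
position: [0.5189, 0.2898, 0.1505]
force: [-0.8, -1.1, -0.9]
gripper_force: 0.0
position: [0.5178, 0.172, 0.162]
force: [-0.4, 2.2, 1.1]
gripper_force: 0.8
position: [0.5179, 0.1824, 0.2205]
force: [0.4, 0.2, -0.6]
gripper_force: 0.0
case xyz [ 27.   58.7 220.5] err [ 0.0028 -0.0006  0.0037]
75 146 [71.7 74.4 77.2]
90 142 [61.9 64.6 67. ]
105 150 [52.4 54.9 57.4]
120 158 [42.5 45.1 47.9]
135 165 [32.6 35.3 37.7]
150 168 [23.  25.6 28.3]
165 172 [13.3 15.9 18.5]
180 182 [3.3 6.  8.6]
195 35 [-2.8 -1.3 -0.2]
210 0 
225 0
```

```bash

python3 -m crank '[{"delta_pos":[-5,0,35],"angular":[0,0,0]},{"delta_pos":[-6,0,66],"angular":[0,0,0]},{"delta_pos":[-21,0,78],"angular":[0,0,0]},{"delta_pos":[-36,0,91.5],"angular":[0,0,0]},{"delta_pos":[-49,0,107],"angular":[0,0,0]},{"delta_pos":[-59,0,124.5],"angular":[0,0,0]},{"delta_pos":[-67,0,143],"angular":[0,0,0]},{"delta_pos":[-71.5,0,163],"angular":[0,0,0]}]' | egrep "pos|force:"
python3 -m crank '[{"delta_pos":[-1,0,4],"angular":[0,0,0]},{"delta_pos":[-1.5,0,8],"angular":[0,0,0]},{"delta_pos":[-1.5,0,11],"angular":[0,0,0]},{"delta_pos":[-1.5,0,12],"angular":[0,0,0]},{"delta_pos":[-1.5,0,12],"angular":[0,0,0]},{"delta_pos":[-1.5,0,12],"angular":[0,0,0]},{"delta_pos":[-1.5,0,12],"angular":[0,0,0]},{"delta_pos":[-1.5,0,12],"angular":[0,0,0]}]' | egrep "pos|force:"
python3 - <<'E'
from h import *
where();c=camera("scene");W=topc(pts(c))
m=(W[...,1]<-30)&(W[...,1]>-135)&(W[...,2]>50)&(W[...,2]<230)
for x in range(-70,71,20):
    s=W[m&(abs(W[...,0]-x)<4)];print(x,len(s),np.round(np.median(s[:,2]),1) if len(s) else '',end=' ')
E
```

```text
position: [0.5099, 0.1099, 0.0545]
force: [-1.1, 1.1, 1.0]
gripper_force: 0.7
position: [0.5114, 0.1093, 0.0446]
force: [0.5, 0.2, 0.1]
gripper_force: 0.0
case xyz [-46.4  59.1  44.6] err [ 0.0004 -0.0001  0.003 ]
-70 166 66.3 -50 171 66.0 -30 178 65.7 -10 178 65.6 10 181 65.2 30 180 65.2 50 193 64.7 70 193 64.4
```

```bash

python3 -m crank '[{"delta_pos":[0,0,1],"angular":[0,0,0]},{"delta_pos":[0,0,2],"angular":[0,0,0]},{"delta_pos":[0,0,3],"angular":[0,0,0]},{"delta_pos":[0,0,3],"angular":[0,0,0]},{"delta_pos":[0,0,3],"angular":[0,0,0]},{"delta_pos":[0,0,3],"angular":[0,0,0]},{"delta_pos":[0,0,3],"angular":[0,0,0]},{"delta_pos":[0,0,3],"angular":[0,0,0]}]' | egrep "pos|force:"
python3 -m crank '[{"delta_pos":[0,0,-40],"angular":[0,0,0]},{"delta_pos":[0,0,-80],"angular":[0,0,0]},{"delta_pos":[0,0,-120],"angular":[0,0,0]},{"delta_pos":[0,0,-140],"angular":[0,0,0]},{"delta_pos":[0,0,-140],"angular":[0,0,0]},{"delta_pos":[0,0,-140],"angular":[0,0,0]},{"delta_pos":[0,0,-140],"angular":[0,0,0]},{"delta_pos":[0,0,-140],"angular":[0,0,0]}]' 50 | egrep "pos|force:"
python3 - <<'E'
from h import *
where();c=camera("scene");W=topc(pts(c))
m=(W[...,1]<-30)&(W[...,1]>-135)&(W[...,2]>50)&(W[...,2]<230)
for x in range(-70,71,20):
    s=W[m&(abs(W[...,0]-x)<4)];print(x,len(s),np.round(np.median(s[:,2]),1) if len(s) else '',end=' ')
m=(abs(W[...,1])<13)&(W[...,0]>-170)&(W[...,0]<-88)&(W[...,2]>20)&(W[...,2]<140)
for lo in range(-150,-85,10):
    s=m&(abs(W[...,0]-lo-5)<5);print(lo,s.sum(),np.round(np.percentile(W[s][:,2],[5,50,95]),0) if s.any() else '')
E
```

```text
position: [0.5114, 0.1091, 0.0422]
force: [-1.2, 0.4, 10.4]
gripper_force: 4.9
position: [0.5096, 0.109, 0.1793]
force: [-0.3, 0.5, 0.7]
gripper_force: 0.0
case xyz [-46.8  60.9 179.3] err [-0.0049  0.0003  0.0026]
-70 166 64.6 -50 167 64.3 -30 175 64.4 -10 181 64.4 10 181 64.5 30 183 64.4 50 192 64.5 70 194 64.2 -150 0 
-140 48 [107. 111. 115.]
-130 56 [ 99. 102. 107.]
-120 27 [89. 93. 99.]
-110 29 [80. 84. 89.]
-100 51 [74. 78. 81.]
-90 10 [70. 73. 75.]
```

Lid is flat. I push the hasp over from the front, then press it down.

```bash

python3 -m crank '[{"delta_pos":[-35,15,0],"angular":[0,0,0]},{"delta_pos":[-70,30,0],"angular":[0,0,0]},{"delta_pos":[-105,45,0],"angular":[0,0,0]},{"delta_pos":[-128,59,0],"angular":[0,0,0]},{"delta_pos":[-128,59,30],"angular":[0,0,0]},{"delta_pos":[-128,59,70],"angular":[0,0,0]},{"delta_pos":[-128,59,100],"angular":[0,0,0]},{"delta_pos":[-128,59,100],"angular":[0,0,0]}]' 0 | egrep "pos|force:"
python3 -m crank '[{"delta_pos":[15,0,0],"angular":[0,0,0]},{"delta_pos":[30,0,0],"angular":[0,0,0]},{"delta_pos":[45,0,0],"angular":[0,0,0]},{"delta_pos":[60,0,0],"angular":[0,0,0]},{"delta_pos":[75,0,0],"angular":[0,0,0]},{"delta_pos":[90,0,0],"angular":[0,0,0]},{"delta_pos":[105,0,0],"angular":[0,0,0]},{"delta_pos":[118,0,0],"angular":[0,0,0]}]' | egrep "pos|force:"
python3 -m crank '[{"delta_pos":[0,0,0],"angular":[0,0,0]},{"delta_pos":[-10,0,0],"angular":[0,0,0]},{"delta_pos":[-20,0,-25],"angular":[0,0,0]},{"delta_pos":[-20,0,-60],"angular":[0,0,0]},{"delta_pos":[-20,0,-90],"angular":[0,0,0]},{"delta_pos":[-20,0,-90],"angular":[0,0,0]},{"delta_pos":[-20,0,-90],"angular":[0,0,0]},{"delta_pos":[-20,0,-90],"angular":[0,0,0]}]' | egrep "pos|force:"
python3 - <<'E'
from h import *
where();c=camera("scene");W=topc(pts(c))
m=(abs(W[...,1])<17)&(W[...,0]>-170)&(W[...,0]<0)&(W[...,2]>68)&(W[...,2]<150)
for lo in range(-150,-5,10):
    s=m&(abs(W[...,0]-lo-5)<5);print(lo,s.sum(),np.round(np.percentile(W[s][:,2],[5,50,95]),0) if s.any() else '')
E
```

```text
position: [0.5537, -0.0224, 0.074]
force: [-0.8, 0.3, -0.5]
gripper_force: 0.0
position: [0.5691, 0.0951, 0.0816]
force: [-0.1, -0.9, 0.4]
gripper_force: 0.4
position: [0.5669, 0.0734, 0.1708]
force: [0.2, 0.2, -0.3]
gripper_force: 0.0
case xyz [-77.6   0.9 170.8] err [-0.0017  0.0002  0.0016]
-150 0 
-140 0 
-130 0 
-120 0 
-110 0 
-100 0 
-90 39 [70. 72. 74.]
-80 45 [74. 79. 83.]
-70 35 [81. 86. 91.]
-60 41 [71. 93. 98.]
-50 61 [ 71. 102. 107.]
-40 55 [109. 112. 114.]
-30 0 
-20 0 
-10 0
```

```bash

python3 -m crank '[{"delta_pos":[35,0.5,0],"angular":[0,0,0]},{"delta_pos":[52,0.9,15],"angular":[0,0,0]},{"delta_pos":[52,0.9,45],"angular":[0,0,0]},{"delta_pos":[52,0.9,70],"angular":[0,0,0]},{"delta_pos":[52,0.9,90],"angular":[0,0,0]},{"delta_pos":[52,0.9,105],"angular":[0,0,0]},{"delta_pos":[52,0.9,115],"angular":[0,0,0]},{"delta_pos":[52,0.9,119],"angular":[0,0,0]}]' | egrep "pos|force:"
python3 -m crank '[{"delta_pos":[0,0,1],"angular":[0,0,0]},{"delta_pos":[0,0,2],"angular":[0,0,0]},{"delta_pos":[0,0,2],"angular":[0,0,0]},{"delta_pos":[0,0,2],"angular":[0,0,0]},{"delta_pos":[0,0,2],"angular":[0,0,0]},{"delta_pos":[0,0,2],"angular":[0,0,0]},{"delta_pos":[0,0,2],"angular":[0,0,0]},{"delta_pos":[0,0,2],"angular":[0,0,0]}]' | egrep "pos|force:"
python3 -m crank '[{"delta_pos":[0,0,1],"angular":[0,0,0]},{"delta_pos":[0,0,2],"angular":[0,0,0]},{"delta_pos":[0,0,2],"angular":[0,0,0]},{"delta_pos":[0,0,2],"angular":[0,0,0]},{"delta_pos":[0,0,2],"angular":[0,0,0]},{"delta_pos":[0,0,2],"angular":[0,0,0]},{"delta_pos":[0,0,2],"angular":[0,0,0]},{"delta_pos":[0,0,2],"angular":[0,0,0]}]' | egrep "pos|force:"
python3 -c "
from h import *
where()"
```

```text
position: [0.5701, 0.1271, 0.0492]
force: [-1.2, -0.8, 0.1]
gripper_force: 0.2
position: [0.5726, 0.1261, 0.0502]
force: [0.6, 0.2, -0.2]
gripper_force: 0.0
position: [0.5724, 0.1262, 0.0479]
force: [0.2, 1.0, 0.2]
gripper_force: 0.0
case xyz [-24.4  -0.2  47.9] err [-0.0011 -0.      0.0027]
```

```bash

python3 -m crank '[{"delta_pos":[0,0,1],"angular":[0,0,0]},{"delta_pos":[0,0,2],"angular":[0,0,0]},{"delta_pos":[0,0,2],"angular":[0,0,0]},{"delta_pos":[0,0,2],"angular":[0,0,0]},{"delta_pos":[0,0,2],"angular":[0,0,0]},{"delta_pos":[0,0,2],"angular":[0,0,0]},{"delta_pos":[0,0,2],"angular":[0,0,0]},{"delta_pos":[0,0,2],"angular":[0,0,0]}]' | egrep "pos|force:"
python3 -m crank '[{"delta_pos":[0,0,-40],"angular":[0,0,0]},{"delta_pos":[0,0,-80],"angular":[0,0,0]},{"delta_pos":[0,0,-120],"angular":[0,0,0]},{"delta_pos":[0,0,-160],"angular":[0,0,0]},{"delta_pos":[0,0,-200],"angular":[0,0,0]},{"delta_pos":[0,0,-220],"angular":[0,0,0]},{"delta_pos":[0,0,-220],"angular":[0,0,0]},{"delta_pos":[0,0,-220],"angular":[0,0,0]}]' | egrep "t:|pos|force:"
python3 - <<'E'
from h import *
where();c=camera("wrist");W=topc(pts(c));save(c,"w12.png",None,1.2)
m=(abs(abs(W[...,1])-11.5)<3)&(W[...,2]>60)&(W[...,2]<150)
for x in range(-85,-10,8):
    s=W[m&(abs(W[...,0]-x)<4)];print(x,len(s),np.round(np.median(s[:,2]),1) if len(s) else '',end=' ')
m=(W[...,1]>40)&(W[...,1]<130)&(W[...,2]>50)&(W[...,2]<230);print()
for x in range(-65,71,30):
    s=W[m&(abs(W[...,0]-x)<4)];print(x,len(s),np.round(np.median(s[:,2]),1) if len(s) else '',end=' ')
E
```

```text
position: [0.5726, 0.1262, 0.0471]
force: [-1.6, -0.9, 6.6]
gripper_force: 3.6
t: 63.37
position: [0.5731, 0.1262, 0.2673]
eef_rot: [0.735, 0.678, 0.001, 0.001]
force: [-0.8, 0.0, -0.3]
gripper_force: 0.0
case xyz [-24.4  -0.9 267.3] err [ 0.0022 -0.0003  0.0027]
-85 46 70.0 -77 67 68.8 -69 71 68.5 -61 64 68.5 -53 67 68.5 -45 64 68.5 -37 69 68.5 -29 71 68.6 -21 77 68.6 -13 81 64.2 
-65 453 63.6 -35 534 63.6 -5 555 63.6 25 571 63.7 55 670 63.6
```

View pics/w12.png

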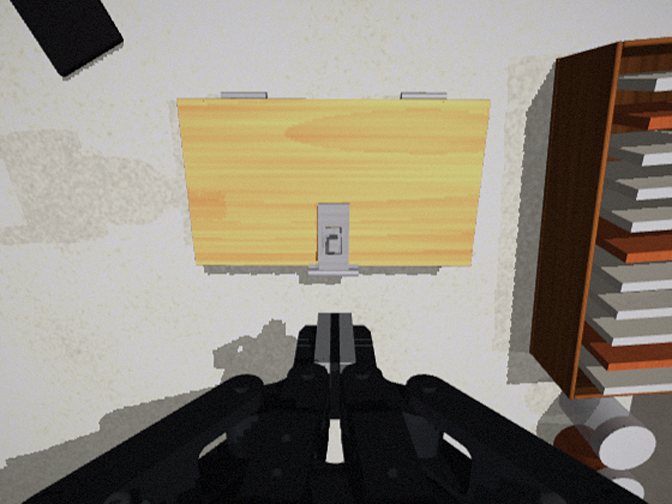

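The lid is flat, the hasp at (333,240) lies flat over the catch, and the robot is clear of everything. Handing in.

```bash
python3 -c "
from workcell import *
print(sign_off())"
```

```text
the job is handed in; nothing more can be done
None
```

The job is handed in: all three white jars are home in their lanes, the lid is shut and the hasp lies flat over the catch; the mug and spool were never approached, and no verdict was returned.

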